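Draw the lowest comb from the magazine and clamp it in the fixture vise

ROBOT

A 6-joint arm with a two-finger parallel gripper is mounted at the origin on a cart in front of the work surface, level with it; the furniture and walls round the work are solid. World frame = base frame: x ahead of the robot, y to its left, z up, the work surface at z = 0. Lengths are in m, angles in degrees, forces in N, time in s.
With the tool pointing down it reaches from about 0.3 to 0.75 m from the base axis. Payload 8.5 kg.
Tool frame: the origin (TCP) lies at the very end of the fingers, on their centre line; the grasp point (between the pads) lies 19 mm behind it; z points along the fingers, y is the direction in which the jaws open and shut (so a half turn about z gives the same grasp; the last joint's range is limited). The gripper opens to 85 mm and grips with 20 to 120 N. Pads are 22 mm wide; open, the fingers measure 114 mm over their backs; the gripper's body (76 mm by 85 mm) begins 54 mm behind the grasp point. The pads swing forward as they close: fully open they stand 13 mm farther back than shut.
Start: joints at [-77.023, 21.807, 74.336, -0, 83.858, -12.336], TCP at [0.235, -0.497, 0.231] pointing down, gripper open.
Joint ranges: [-178.18, 178.18], [-50.72, 133.34], [12.68, 142.11], [-81.47, 261.47], [9.98, 163.14], [-165.26, 165.26]. Speed limits (degrees/s): [136.94, 136.94, 180, 180, 180, 180].

INTERFACE

Orientations are given as a 3x3 rotation matrix whose columns are the frame's x, y, z axes.
In Python, from rig import env, vision, close_job, spotter gives the robot as it stands. The module is installed in compiled form; this text tells all that it offers.
- The arm moves only by the tool jog_arm, never from a script. Its argument "plan" is a list that holds one entry, the list of rows, each a list of 6 numbers: the shift along the tool's x, y, z in units of 40 mm (1.0 is 40 mm), then the turn, a rotation vector about the tool's x, y, z in units of 0.15 rad (1.0 is 0.15 rad). A call has 1 to 10 rows; each row shifts and turns the commanded pose from where the row before left it, along the tool's axes as they then stand; what a row does not reach is not made up. A row lasts 1/10 s, in which the tool goes at most 50 mm and 8.59 degrees, less where a joint would pass 70% of its speed; a pose out of reach is approached as far as the arm can. A call with a number of a shift or a turn outside -1 to 1 is refused whole. A call with a gripper value outside its range is refused whole. "grip" is the opening, from -1 (shut) to 1 (fully open), set as the call begins (left out, the last holds). The fingers move at their own pace and stop on an object; "squeeze" is the grip in N (left out, the last holds). Time passes only in rows, so rows that do not move let the fingers close. It gives the time, the measured TCP pose, the force and the opening at its end, in the units of the state.
- env.observe(): the state, without advancing time (a new reading comes with each control period).
- vision.get_image(name): name is "scene" or "top" or "wrist"; returns (picture, depth): 400x640x3 uint8, red, green, blue; 400x640 float32, m along the optical axis (not along the pixel's ray), 0 where there is no reading.
- vision.camera_info(name): a dict with "fx", "fy", "cx", "cy" (pixels), "rvec" (rotation vector, rad) and "tvec" (3), from world to camera coordinates, as OpenCV has them. Camera axes: x right, y down, z forward; pixel columns grow to the right and rows downward; lengths in m; the calibration is good to about 2 mm. A picture is of the moment at which its call begins: read the wrist's pose just before it. camera_info takes no time and is no camera call; for the wrist camera it gives the pose at the moment of the call.
- close_job(): hands the job in, once; it reports no verdict.
Trained networks look in the newest picture that a camera, given by its name, has taken for a name from the list of things; names that differ only in an ending like _2 or _b are one class to them, and where a whole thing is asked for, a point or a joint stands for the part that bears it (a point fixed in the world has none). Each returns a list of dicts, best first, with "score" (0 to 1); they miss things now and then, are a little off and sometimes report something else, mostly with a low value. They report only what shows in the picture. A call takes as long as a camera call.
- spotter.trace(camera, query): "pixels" (400x640 bool, what is visible of it) and "rect" ([left, top, right, bottom] in pixels, round what is visible of it).
The state is a dict: "time_s": time; "q": joint angles; "qvel": joint speeds; "joint_efforts": joint torques, N m; "position": TCP position; "tool_rot": TCP orientation; "ft_force": force on the tool from outside, world axes, zero at the start; "wrist_torque": the same for the moment, N m; "grip_width": finger opening in m.
Only numpy, scipy, OpenCV 4.12 (cv2) and the standard library are available. Lean on these libraries where they do the work, as an engineer would, in place of code of your own. Each camera call takes 0.05 s, during which the arm holds its last target.

TASK

Draw the lowest black reed comb endways out of the leaning magazine, under the gate strap, letting the other three drop down behind it and stay in the magazine. Without turning it over, lay it flat on the vise bed between the jaws, its length along the jaws and its middle at the middle of the jaws, let go, then turn the T-handle clockwise until rising resistance shows the comb is clamped, and let go of the handle without screwing on with force. Leave the bottles, the tin and the finished harmonica where they stand.

Things in the scene. Friction and masses are not known exactly. Their poses are not given: they have to be found in the camera images.
- magazine: Fixed comb magazine: grey base plate 78 x 165 x 8 mm with a leaning aluminium hopper on it. Origin: centre of the base plate's underside, on the desk. Its y axis is level and points the way the combs come out (outlet side); z up. Yaw varies up to 0.5 rad.
- hopper: The hopper, fixed on the magazine and leaning: outlet end 25 degrees (0.436 rad) higher than the back. Origin: middle of the lowest comb's outlet end, at its underside; 70 mm along magazine +y and 88 mm above the desk. y runs along the combs, out of the outlet and upward; x across; z square to the hopper floor, away from it. Back stop at y = -152.5 mm.
- hopper_floor (a point): Front edge of the hopper floor (hopper 0, -35, 0 mm). The floor plate (37 mm wide, 3 mm thick, top at hopper z = 0) ends here, so the last 35 mm of the lowest comb is free below and at its sides. Uprights and rails, inner faces at x = +-14.7 mm, stand only between y = -136 and -54 mm, up to z = 83 mm.
- gate (a point): Lower end of the gate strap (hopper 0, 5, 16 mm): a steel tongue 10 mm wide in the middle of the outlet, at hopper y = 4 to 9 mm, from z = 85 mm down to about 16 mm. Only the lowest comb passes under it (over 2 mm clear); it stops the upper ones. Fingers can straddle it at the comb's sides.
- feed_comb_1: The comb that lies lowest in the magazine at the start: black moulded bar, 24.5 mm wide (x), 152 mm long (y), 13.5 mm thick (z), about 45 g (30 to 65 g). Origin: centre of its underside; its axes start parallel to the hopper's, origin at hopper y = -76 mm, z = 0.
- feed_comb_2: Comb number 2 from below in the stack at the start, same size and frame; starts at hopper z = 13.5 mm. Must stay in the magazine; it sinks 13.5 mm, back end first, as the lowest is drawn out (fully down once that has passed the strap).
- feed_comb_3: Comb number 3 from below in the stack at the start, same size and frame; starts at hopper z = 27.0 mm. Must stay in the magazine; it sinks 13.5 mm, back end first, as the lowest is drawn out (fully down once that has passed the strap).
- feed_comb_4: Comb number 4 from below in the stack at the start, same size and frame; starts at hopper z = 40.5 mm. Must stay in the magazine; it sinks 13.5 mm, back end first, as the lowest is drawn out (fully down once that has passed the strap).
- vise: Fixed fixture vise, grey, steel fixed jaw, rubber-faced moving jaw. Origin at its underside (on a 2 mm mat) under the middle of the comb's place. y along the jaws, x from moving to fixed jaw, z up. Base x = -81 to 41, y = +-46 mm, 16 mm high. Fixed jaw: face at x = +12.5 mm, y = +-32 mm, top z = 40 mm. Housing under the T-handle: x = -76 to -46, y = +-28 mm, top z = 47 mm (collar 52 mm). Yaw up to 0.5 rad.
- vise_bed (a point): Middle of the bed's top surface (vise 0, 0, 30 mm), where the middle of the comb's underside belongs. The bed is 74 mm long in y, so the comb overhangs it 39 mm at each end.
- jaw_face (a point): Middle of the moving jaw's black rubber facing (60 mm long, jaw top z = 40 mm), which yields about 1 mm per 20 N. Unpressed it lies at vise x = -19.0 mm + 5.0 mm per rad of vise_handle. With the fixed jaw at +12.5 mm, the comb (24.5 mm) has 7 to 4.7 mm of play at the start.
- handle_bar (a point): Middle of the T-handle's crossbar, on the vertical screw axis, at vise x = -61, y = 0, z = 86 mm. Bar: 10 mm round steel, 66 mm long with 13 mm balls at its ends; below it a hub 17 mm across from z = 78 mm and a stem 11 mm across.
- vise_handle (a joint): Angle of the T-handle, rad; grows as it turns clockwise seen from above and closes the jaw (5 mm per rad; starts at 0 to 0.45). At 0 the bar lies along the vise's y axis. Steady friction about 0.1 N m; it stays where it is left. The jaw meets the comb near 1.4 rad; then resistance rises (0.1 N m per 0.2 rad); 0.15 to 0.35 rad more clamps it (over 5 N needed, 60 N too much).
- tin: Bystander: round shallow tin with brass reeds, 89 mm across, 17 mm high. Origin: centre of its underside.
- dropper_bottle: Bystander: dropper bottle, 25 mm across, 84 mm high. Origin: centre of its underside.
- adhesive_bottle: Bystander: adhesive bottle with a cap, 54 mm across, 150 mm high. Origin: centre of its underside.
- finished_harmonica: Bystander: finished harmonica standing on its rail, 26 x 122 x 34 mm, long along its y. Origin: centre of its underside.

How it is judged:
By the outcome, as a careful person would: the job done as asked, in the order asked, and still so for the second after the job is handed in, with the robot touching nothing.
It also fails if it takes over 54 s, if anything falls off the work surface, if the arm or the gripper's body presses on something with over 40 N, if the wrist force passes 120 N, or if a joint passes its speed limit or range.

## Working session

There is one attempt and no reset: what is moved stays moved. The work goes in short steps, Python scripts to look and compute and a tool call to move; the robot and the scene stay as the last step left them, time stands still between calls to the robot, and variables do not carry over. Pictures are saved under pics/ and viewed, and the job is handed in when it is done.

Besides the shell and the picture viewer there is one more tool, called after "Call:" in YAML: its name, and indented under it one key for each argument. jog_arm: Moves the arm, as the interface text tells. Its arguments: {"type":"object","properties":{"plan":{"type":"array"},"grip":{"type":"number"},"squeeze":{"type":"number"}},"required":["plan"]}

```bash
mkdir -p pics; cat > h.py <<'E'
import numpy as np, cv2, json
from rig import env, vision, close_job, spotter
def cam(n):
    c=vision.camera_info(n); R=cv2.Rodrigues(np.array(c['rvec'],float))[0]; return c,R,np.array(c['tvec'],float).ravel()
def cloud(n,depth,c=None):
    c,R,t=c or cam(n); v,u=np.mgrid[0:400,0:640]
    P=np.stack([(u-c['cx'])/c['fx']*depth,(v-c['cy'])/c['fy']*depth,depth],-1)
    W=(P-t)@R; W[depth<=0]=np.nan; return W
def proj(n,X,c=None):
    c,R,t=c or cam(n); p=np.atleast_2d(X)@R.T+t
    return np.stack([p[:,0]/p[:,2]*c['fx']+c['cx'],p[:,1]/p[:,2]*c['fy']+c['cy']],-1)
def save(n,im): cv2.imwrite('pics/'+n+'.png',im[:,:,::-1])
E
python3 - <<'E'
from h import *
s=env.observe(); print({k:np.round(v,4).tolist() for k,v in s.items()})
for n in ['scene','top','wrist']:
    im,d=vision.get_image(n); save(n+'0',im); np.savez('pics/'+n+'0.npz',im=im,d=d); 
    c,R,t=cam(n); print(n,c['fx'],'pos',(-R.T@t).round(3),'fwd',R[2].round(3))
E
```

```text
{'time_s': 0.0, 'q': [-77.0232, 21.8416, 74.3866, 0.0011, 83.8587, -12.3367], 'qvel': [0.1496, -0.0265, 0.0619, -0.0467, -0.0101, -0.1983], 'joint_efforts': [0.0001, -44.8462, -23.1282, -0.0002, 0.0049, 0.0], 'position': [0.2351, -0.4969, 0.2307], 'tool_rot': [[0.904, 0.4276, -0.0003], [0.4276, -0.904, 0.0015], [0.0003, -0.0015, -1.0]], 'ft_force': [-0.0758, 0.0845, 0.6508], 'wrist_torque': [-0.0188, 0.0073, -0.0529], 'grip_width': 0.0853}
scene 483.94582563881386 pos [-0.414  0.46   0.755] fwd [ 0.758 -0.407 -0.509]
top 442.7828914741789 pos [ 0.322 -0.042  1.392] fwd [ 0.169  0.012 -0.986]
wrist 328.8525925839541 pos [ 0.305 -0.464  0.374] fwd [-0.272 -0.128 -0.954]
```

View pics/scene0.png

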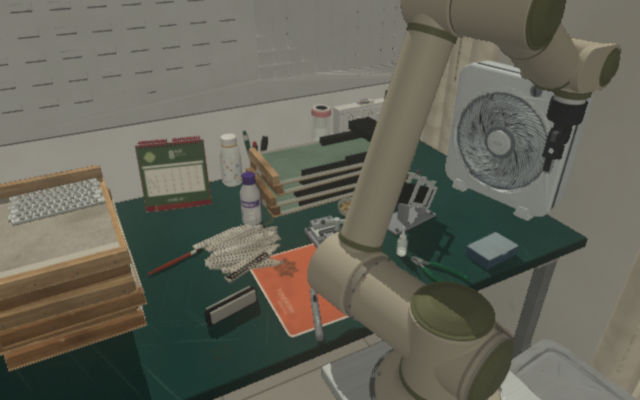

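View pics/top0.png

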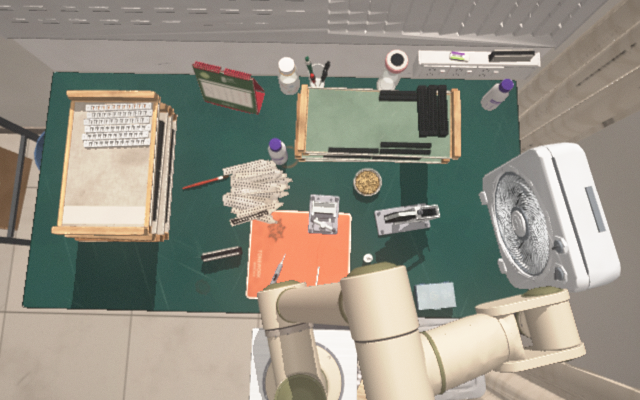

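View pics/wrist0.png

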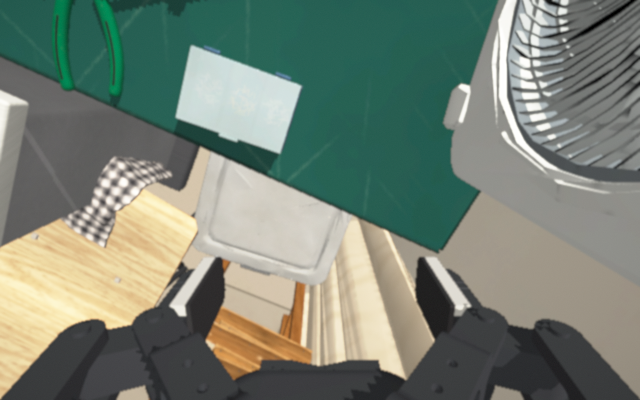

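The scene view shows the magazine at about (410,205) and the vise at about (325,230). In the top view the vise is at (323,214), the magazine at (407,217) and the tin at (367,182). I'll zoom in on the top view.

```bash
python3 - <<'E'
from h import *
z=np.load('pics/top0.npz'); im,d=z['im'],z['d']; W=cloud('top',d)
a=im[180:270,290:460]; save('topz',cv2.resize(a,None,fx=4.7,fy=4.7,interpolation=cv2.INTER_CUBIC))
for q in ['magazine','vise','feed_comb_1','handle_bar','tin','gate','hopper','dropper_bottle']:
    r=spotter.trace('top',q)
    for o in r[:2]:
        m=o['pixels']; P=W[m]; print(q,round(o['score'],2),np.round(o['rect']),m.sum(),np.nanmedian(P,0).round(3),np.nanmax(P[:,2]).round(3))
        np.save(f'pics/m_{q}.npy',m) if o is r[0] else 0
print(env.observe()['time_s'])
E
```

```text
magazine 0.93 [375. 203. 441. 236.] 1152 [ 0.485 -0.296  0.011] 0.17
magazine 0.37 [309. 195. 338. 238.] 1133 [ 0.498 -0.052  0.034] 0.103
vise 0.7 [310. 196. 340. 236.] 1172 [ 0.498 -0.053  0.034] 0.103
feed_comb_1 0.76 [392. 210. 433. 221.] 274 [ 0.491 -0.329  0.102] 0.169
handle_bar 0.51 [310. 217. 335. 232.] 116 [ 0.461 -0.045  0.092] 0.103
tin 0.97 [351. 167. 384. 200.] 622 [ 0.608 -0.188  0.011] 0.023
gate 0.9 [386. 205. 439. 222.] 364 [ 0.49 -0.32  0.12] 0.17
hopper 0.91 [385. 206. 440. 224.] 379 [ 0.489 -0.32   0.118] 0.17
dropper_bottle 0.59 [363. 254. 373. 261.] 51 [ 0.368 -0.187  0.048] 0.086
0.55
```

View pics/topz.png

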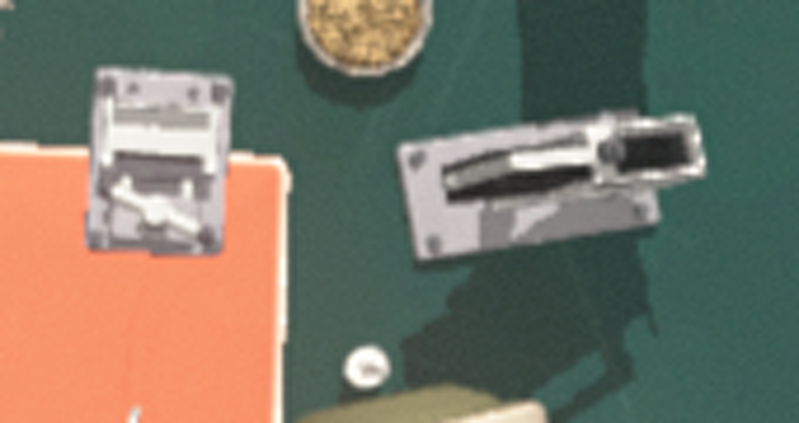

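```bash
python3 - <<'E'
from h import *
z=np.load('pics/top0.npz'); im,d=z['im'],z['d']; W=cloud('top',d)
m=np.zeros((400,640),bool); m[195:245,368:448]=True
P=W[m]
# plate
for nm,box,zl in [('mag',(195,245,368,448),(0.005,0.0125)),('vise',(190,245,300,345),(0.014,0.022))]:
    m=np.zeros((400,640),bool); m[box[0]:box[1],box[2]:box[3]]=True
    s=m&(W[...,2]>zl[0])&(W[...,2]<zl[1]); print(nm,s.sum(),W[s].mean(0))
    print(cv2.minAreaRect((W[s][:,:2]*1000).astype(np.float32)))
print('desk',np.nanmedian(W[225:240,440:470,2]), np.nanmedian(W[250:290,300:345,2]))
s=(W[...,2]>0.03); 
for c in range(380,446,3):
    col=[(r,W[r,c].round(3).tolist()) for r in range(200,240) if W[r,c,2]>0.03]
    if col: h=max(col,key=lambda k:k[1][2]); print(c,len(col),col[0][0],col[-1][0],h)
# vise heights map
for r in range(194,240,2): print(r,' '.join('%3d'%(W[r,c,2]*1000) if W[r,c,2]==W[r,c,2] else ' . ' for c in range(306,344,2)))
E
```

```text
mag 668 [ 0.48408067 -0.28973008  0.00830948]
((492.9671630859375, -314.2779846191406), (153.16188049316406, 250.9874267578125), 2.529876470565796)
vise 296 [ 0.48929247 -0.0521106   0.01787782]
((500.69854736328125, -51.64070510864258), (91.62650299072266, 122.19689178466797), 87.34637451171875)
desk -3.694428449466433e-05 0.003156903053063286
386 9 215 223 (220, [0.476, -0.233, 0.113])
389 9 214 222 (216, [0.486, -0.239, 0.127])
392 10 213 222 (216, [0.484, -0.246, 0.14])
395 13 212 224 (217, [0.48, -0.252, 0.153])
398 13 212 224 (214, [0.487, -0.257, 0.17])
401 13 211 223 (215, [0.484, -0.266, 0.167])
404 13 211 223 (214, [0.488, -0.275, 0.164])
407 14 210 223 (212, [0.494, -0.284, 0.16])
410 13 209 222 (214, [0.489, -0.293, 0.156])
413 15 208 222 (214, [0.49, -0.303, 0.15])
416 15 207 221 (211, [0.499, -0.313, 0.146])
419 15 207 221 (211, [0.499, -0.32, 0.152])
422 13 207 220 (212, [0.496, -0.328, 0.153])
425 15 206 220 (217, [0.486, -0.344, 0.12])
428 15 206 220 (217, [0.486, -0.352, 0.12])
431 14 206 219 (217, [0.488, -0.364, 0.108])
434 14 205 218 (205, [0.524, -0.374, 0.109])
[... 1185 characters left out ...]
  91  88  92  89  91  47  49  45  47  20  18  18   1  -1   4
224   4   3  20  21  45  49  96  91  97 103  47  48  48  51  14  15   1   3   2
226   4  12  22  20  51  50  52  65  91  91  92  94  47  19  13  14  -2   5   0
228   4  17  14  14  46  46  52  52  61  63  90  88  93  94  92  15   6  10   1
230   3  15  20  19  51  52  48  50  50  42  52  49  87  95  94  15   3   0   0
232   0  14  23  19  18  17  17  20  .   25  27  38  35  17  19  26   0   2   0
234   2   3   4   2   1  -1   3   0   1  12  15  17  16  16  16  16   0  -1   1
236   1   6  -2   1   4   2   0   3  -2   0   1   4  -1  -1   4   5   4   5   5
238   0   0   0   4   3   6   1   4   4   0   5   5  -1   1  -1   2   1   0   1
```

```bash
cat > kin.py <<'E'
import numpy as np
from scipy.spatial.transform import Rotation as Rn
def wrist(Rt,q1,q23):
    A=Rn.from_euler('ZY',[q1,q23],degrees=True).as_matrix()
    M=A.T@Rt
    e=Rn.from_matrix(M).as_euler('ZYZ',degrees=True)
    q4,q5,q6=e[0],e[1],e[2]-90
    w=lambda a,lo:(a-lo)%360+lo
    return w(q4,-98),q5,w(q6,-180)
def Rhop(yaw,lean=25):
    return Rn.from_euler('ZX',[np.degrees(yaw),lean],degrees=True).as_matrix()
def Rtool(yaw,a,lean=25,flip=False):
    a=np.radians(a);s,c=np.sin(a),np.cos(a)
    R=Rhop(yaw,lean)@np.array([[0,-1,0],[-c,0,-s],[s,0,-c]],float)
    if flip: R=R@np.diag([-1,-1,1.])
    return R
if __name__=='__main__':
    s=Rn.from_euler('ZYZYZ',[-77.02,96.22,0,83.86,-12.34+90],degrees=True).as_matrix(); print(s.round(3))
    for lean in (25,0):
      for flip in (0,1):
        for q1 in (-20,-5,10):
          for q23 in (80,100,120):
            print(lean,flip,q1,q23,np.round(wrist(Rtool(.17 if lean else -.05,68,lean,flip),q1,q23)))
E
python3 kin.py
```

```text
Traceback (most recent call last):
  File "kin.py", line 18, in <module>
    s=Rn.from_euler('ZYZYZ',[-77.02,96.22,0,83.86,-12.34+90],degrees=True).as_matrix(); print(s.round(3))
      ~~~~~~~~~~~~~^^^^^^^^^^^^^^^^^^^^^^^^^^^^^^^^^^^^^^^^^^^^^^^^^^^^^^^
  File "scipy/spatial/transform/_rotation.pyx", line 1413, in scipy.spatial.transform._rotation.Rotation.from_euler
ValueError: Expected axis specification to be a non-empty string of upto 3 characters, got ZYZYZ
```

```bash
sed -i "s/    s=Rn.from.*/    s=(Rn.from_euler('ZYZ',[-77.02,96.22,0],degrees=True)*Rn.from_euler('YZ',[83.86,77.66],degrees=True)).as_matrix(); print(s.round(3))/" kin.py; python3 kin.py
```

```text
[[ 0.904  0.428 -0.   ]
 [ 0.428 -0.904  0.001]
 [ 0.    -0.001 -1.   ]]
25 0 -20 80 [-37.  78. 151.]
25 0 -20 100 [-42.  63. 164.]
25 0 -20 120 [ -52.   49. -178.]
25 0 -5 80 [-41.  87. 162.]
25 0 -5 100 [-44.  73. 176.]
25 0 -5 120 [ -50.   59. -168.]
25 0 10 80 [-43.  97. 173.]
25 0 10 100 [ -43.   83. -173.]
25 0 10 120 [ -47.   69. -158.]
25 1 -20 80 [-37.  78. -29.]
25 1 -20 100 [-42.  63. -16.]
25 1 -20 120 [-52.  49.   2.]
25 1 -5 80 [-41.  87. -18.]
25 1 -5 100 [-44.  73.  -4.]
25 1 -5 120 [-50.  59.  12.]
25 1 10 80 [-43.  97.  -7.]
25 1 10 100 [-43.  83.   7.]
25 1 10 120 [-47.  69.  22.]
0 0 -20 80 [-65.  78. 164.]
0 0 -20 100 [ -70.   70. -177.]
0 0 -20 120 [ -78.   65. -156.]
0 0 -5 80 [-68.  92. 170.]
0 0 -5 100 [ -69.   84. -171.]
0 0 -5 120 [ -72.   77. -152.]
0 0 10 80 [-70. 106. 175.]
0 0 10 100 [ -66.   98. -166.]
0 0 10 120 [ -65.   90. -148.]
0 1 -20 80 [-65.  78. -16.]
0 1 -20 100 [-70.  70.   3.]
0 1 -20 120 [-78.  65.  24.]
0 1 -5 80 [-68.  92. -10.]
0 1 -5 100 [-69.  84.   9.]
0 1 -5 120 [-72.  77.  28.]
0 1 10 80 [-70. 106.  -5.]
0 1 10 100 [-66.  98.  14.]
0 1 10 120 [-65.  90.  32.]
```

```bash
python3 - <<'E'
from h import *
from kin import *
z=np.load('pics/top0.npz'); im,d=z['im'],z['d']; W=cloud('top',d)
def reg(n,r0,r1,c0,c1):
    P=W[r0:r1,c0:c1].reshape(-1,3); P=P[P[:,2]>0.01]; print(n,len(P),P.min(0).round(3),P.max(0).round(3),np.percentile(P[:,2],[50,90]).round(3))
reg('gloves',160,225,220,292); reg('bottle',138,165,266,288); reg('harm',245,272,198,245); reg('dropper',250,266,360,376); reg('tin',165,201,350,385)
reg('drawers',85,165,292,465)
for lean,yaw in((25,.17),(0,-.05)):
  for a in (56,60):
    for q1 in (-10,10,25):
      for q23 in (70,90,110): print(lean,a,q1,q23,np.round(wrist(Rtool(yaw,a,lean,True),q1,q23)))
E
```

```text
gloves 1841 [0.465 0.054 0.01 ] [0.673 0.278 0.068] [0.014 0.02 ]
bottle 384 [0.659 0.068 0.011] [0.707 0.13  0.157] [0.107 0.15 ]
harm 330 [0.347 0.2   0.01 ] [0.396 0.32  0.045] [0.033 0.037]
dropper 74 [ 0.336 -0.201  0.013] [ 0.38  -0.124  0.66 ] [0.048 0.653]
tin 366 [ 0.564 -0.232  0.01 ] [ 0.65  -0.146  0.023] [0.013 0.018]
drawers 12205 [ 0.665 -0.455  0.01 ] [0.933 0.06  0.171] [0.106 0.156]
25 56 -10 70 [-29.  97. -27.]
25 56 -10 90 [-29.  80. -17.]
25 56 -10 110 [-33.  63.  -6.]
25 56 10 70 [-33. 107. -10.]
25 56 10 90 [-31.  90.   0.]
25 56 10 110 [-33.  73.  11.]
25 56 25 70 [-33. 115.   2.]
25 56 25 90 [-30.  98.  13.]
25 56 25 110 [-30.  80.  23.]
25 60 -10 70 [-33.  96. -27.]
25 60 -10 90 [-33.  79. -16.]
25 60 -10 110 [-38.  62.  -4.]
25 60 10 70 [-37. 106. -12.]
25 60 10 90 [-35.  90.   0.]
25 60 10 110 [-37.  74.  12.]
25 60 25 70 [-38. 115.   0.]
25 60 25 90 [-34.  99.  13.]
25 60 25 110 [-34.  82.  24.]
0 56 -10 70 [-56.  95. -21.]
0 56 -10 90 [-56.  84.  -4.]
0 56 -10 110 [-59.  73.  13.]
0 56 10 70 [-60. 111. -10.]
0 56 10 90 [-55. 101.   7.]
0 56 10 110 [-54.  89.  24.]
0 56 25 70 [-62. 124.  -3.]
0 56 25 90 [-53. 113.  16.]
0 56 25 110 [-48. 100.  32.]
0 60 -10 70 [-59.  94. -21.]
0 60 -10 90 [-60.  84.  -4.]
0 60 -10 110 [-63.  74.  14.]
0 60 10 70 [-64. 111. -12.]
0 60 10 90 [-59. 101.   7.]
0 60 10 110 [-58.  91.  24.]
0 60 25 70 [-67. 123.  -5.]
0 60 25 90 [-57. 114.  15.]
0 60 25 110 [-52. 102.  32.]
```

```bash
cat > plan.py <<'E'
import numpy as np, json
from scipy.spatial.transform import Rotation as Rn, Slerp
from h import env
def rows(p1,R1,n=None,p0=None,R0=None,vmax=0.036,wmax=0.13,dec=2):
    s=env.observe()
    p0=np.array(s['position']) if p0 is None else np.array(p0); R0=np.array(s['tool_rot']) if R0 is None else R0
    w=(Rn.from_matrix(R0).inv()*Rn.from_matrix(R1)).as_rotvec(); dist=np.linalg.norm(np.array(p1)-p0)
    k=max(1,int(np.ceil(max(dist/vmax,np.linalg.norm(w)/wmax)))); n=n or k
    P,R=p0.copy(),R0.copy(); out=[]
    for i in range(1,n+1):
        f=i/n; Pt=p0+f*(np.array(p1)-p0); Rt=R0@Rn.from_rotvec(f*w).as_matrix()
        sh=np.round(R.T@(Pt-P)/0.04,dec); tu=np.round(Rn.from_matrix(R.T@Rt).as_rotvec()/0.15,dec)
        P=P+R@(sh*0.04); R=R@Rn.from_rotvec(tu*0.15).as_matrix(); out.append(sh.tolist()+tu.tolist())
    for i in range(0,n,10): print(json.dumps(out[i:i+10]).replace('-0.0,','0,').replace('-0.0]','0]').replace('.0,',',').replace('.0]',']'))
    return P,R
E
python3 - <<'E'
from plan import *
h=np.radians(100); R=np.array([[np.cos(h),np.sin(h),0],[np.sin(h),-np.cos(h),0],[0,0,-1]])
rows([.45,-.2,.33],R,n=16)
E
```

```text
[[0.5, -0.28, -0.15, 0, 0, -0.54], [0.52, -0.23, -0.16, 0, 0, -0.55], [0.54, -0.19, -0.15, 0, 0, -0.54], [0.56, -0.15, -0.16, 0, 0, -0.54], [0.56, -0.1, -0.15, 0, 0, -0.55], [0.57, -0.05, -0.16, 0, 0, -0.54], [0.58, -0.01, -0.15, 0, 0, -0.54], [0.57, 0.04, -0.15, 0, 0, -0.55], [0.56, 0.08, -0.16, 0, 0, -0.54], [0.56, 0.13, -0.15, 0, 0, -0.54]]
[[0.55, 0.18, -0.16, 0, 0, -0.54], [0.53, 0.22, -0.15, 0, 0, -0.55], [0.51, 0.26, -0.15, 0, 0, -0.54], [0.48, 0.3, -0.16, 0, 0, -0.54], [0.46, 0.34, -0.15, 0, 0, -0.55], [0.43, 0.38, -0.16, 0, 0, -0.54]]
```

Call:
jog_arm:
  plan:
    - [[0.5,-0.28,-0.15,0,0,-0.54],[0.52,-0.23,-0.16,0,0,-0.55],[0.54,-0.19,-0.15,0,0,-0.54],[0.56,-0.15,-0.16,0,0,-0.54],[0.56,-0.1,-0.15,0,0,-0.55],[0.57,-0.05,-0.16,0,0,-0.54],[0.58,-0.01,-0.15,0,0,-0.54],[0.57,0.04,-0.15,0,0,-0.55],[0.56,0.08,-0.16,0,0,-0.54],[0.56,0.13,-0.15,0,0,-0.54]]

```text
time_s: 1.55
position: [0.3697, -0.3106, 0.2933]
tool_rot: [[0.306, 0.952, 0.0], [0.952, -0.306, -0.0], [-0.0, 0.0, -1.0]]
ft_force: [1.1, -0.3, 0.3]
grip_width: 0.0854
```

Call:
jog_arm:
  plan:
    - [[0.55,0.18,-0.16,0,0,-0.54],[0.53,0.22,-0.15,0,0,-0.55],[0.51,0.26,-0.15,0,0,-0.54],[0.48,0.3,-0.16,0,0,-0.54],[0.46,0.34,-0.15,0,0,-0.55],[0.43,0.38,-0.16,0,0,-0.54],[0,0,0,0,0,0]]

```text
time_s: 2.25
position: [0.451, -0.1986, 0.3309]
tool_rot: [[-0.178, 0.984, 0.002], [0.984, 0.178, -0.001], [-0.001, 0.001, -1.0]]
ft_force: [-0.3, -0.4, -0.2]
grip_width: 0.0853
```

```bash
python3 - <<'E'
from h import *
s=env.observe(); print({k:np.round(v,4).tolist() for k,v in s.items()})
c=cam('wrist'); im,d=vision.get_image('wrist'); save('w1',im); np.savez('pics/w1.npz',im=im,d=d,R=c[1],t=c[2],K=[c[0][k] for k in('fx','fy','cx','cy')])
print((-c[1].T@c[2]).round(3),c[1].round(3))
E
```

```text
{'time_s': 2.25, 'q': [-37.5763, 12.7432, 71.2223, 0.0257, 95.9412, -47.8173], 'qvel': [-2.8556, 0.1874, 1.8869, -0.9997, -1.2106, 1.8941], 'joint_efforts': [1.5145, -37.2278, -24.8603, 0.1574, 0.1695, -0.3119], 'position': [0.451, -0.1986, 0.3309], 'tool_rot': [[-0.1778, 0.9841, 0.0016], [0.9841, 0.1778, -0.0006], [-0.0009, 0.0014, -1.0]], 'ft_force': [-0.2737, -0.421, -0.1662], 'wrist_torque': [-0.0313, -0.0403, 0.0278], 'grip_width': 0.0853}
[ 0.437 -0.122  0.474] [[ 0.984  0.179  0.002]
 [ 0.17  -0.938  0.302]
 [ 0.056 -0.297 -0.953]]
```

View pics/w1.png

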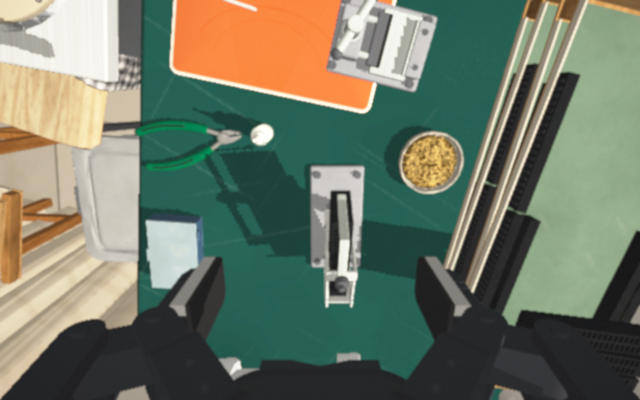

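```bash
python3 - <<'E'
from h import *
z=np.load('pics/w1.npz'); im=z['im']
save('w1m',cv2.resize(im[155:315,295:380],None,fx=3.7,fy=3.7,interpolation=cv2.INTER_CUBIC))
save('w1v',cv2.resize(im[0:95,320:445],None,fx=6,fy=6,interpolation=cv2.INTER_CUBIC))
E
```

```text
(no output)
```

View pics/w1m.png

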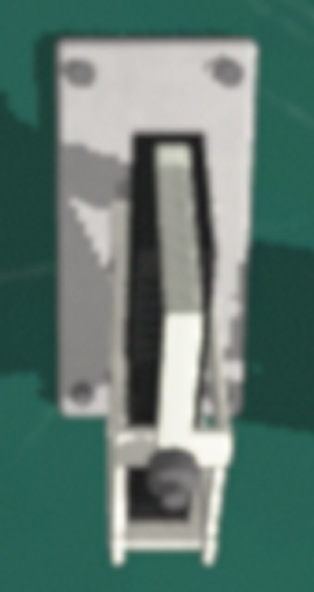

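View pics/w1v.png

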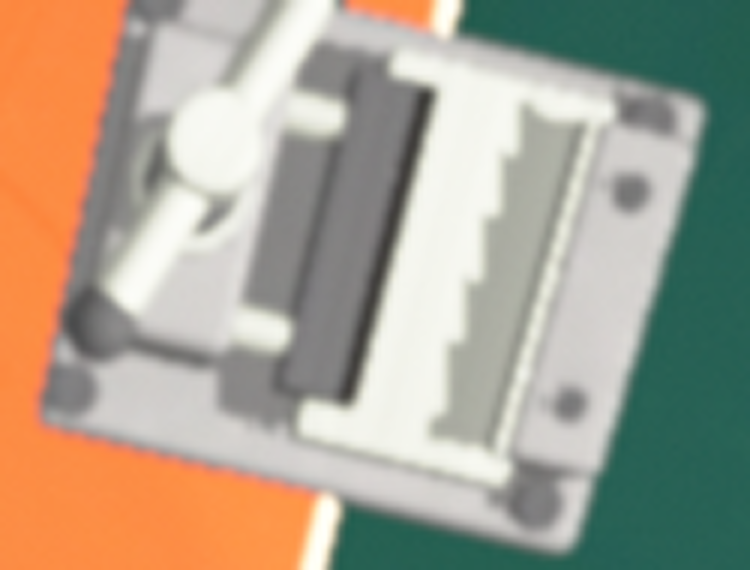

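```bash
cat > ray.py <<'E'
from h import *
def ray(K,R,t,uv,z):
    uv=np.atleast_2d(uv).astype(float); d=np.stack([(uv[:,0]-K[2])/K[0],(uv[:,1]-K[3])/K[1],np.ones(len(uv))],-1)@R
    C=-R.T@t; s=(z-C[2])/d[:,2]; return C+d*s[:,None]
def pr(K,R,t,X):
    p=np.atleast_2d(X)@R.T+t; return np.stack([p[:,0]/p[:,2]*K[0]+K[2],p[:,1]/p[:,2]*K[1]+K[3]],-1)
def fit2(L,Wp):
    # L local xy, Wp world xy
    L=np.array(L,float);Wp=np.array(Wp)[:,:2]; l=L-L.mean(0); w=Wp-Wp.mean(0)
    th=np.arctan2((l[:,0]*w[:,1]-l[:,1]*w[:,0]).sum(),(l*w).sum()); c,s=np.cos(th),np.sin(th); Rm=np.array([[c,-s],[s,c]])
    o=Wp.mean(0)-Rm@L.mean(0); return th,o,(L@Rm.T+o-Wp)
E
python3 - <<'E'
from ray import *
z=np.load('pics/w1.npz'); K,R,t=z['K'],z['R'],z['t']
px=np.array([[58,40],[255,40],[60,410]])/3.7+[295,155]-.0
X=ray(K,R,t,px,.008); th,o,r=fit2([[-39,82.5],[39,82.5],[-39,-82.5]],X*1000); print('mag',th,o,r.round(1))
px=np.array([[45,425],[575,552],[703,100]])/6+[320,0]
X=ray(K,R,t,px,.018); th,o,r=fit2([[-81,-46],[41,-46],[41,46]],X*1000); print('vise',th,o,r.round(1))
zt=np.load('pics/top0.npz'); c,Rt,tt=cam('top'); Kt=[c[k] for k in('fx','fy','cx','cy')]
px=np.array([[398,143],[418,263],[658,222]])/4.7+[290,180]
X=ray(Kt,Rt,tt,px,.008); print('mag top',fit2([[39,82.5],[-39,82.5],[-39,-82.5]],X*1000))
px=np.array([[97,67],[235,75],[222,254],[86,248]])/4.7+[290,180]
X=ray(Kt,Rt,tt,px,.018); print('vise top',fit2([[41,46],[41,-46],[-81,-46],[-81,46]],X*1000))
E
```

```text
mag 0.1770791124809451 [ 495.71362067 -296.16671116] [[-0.5  1. ]
 [ 0.6  1. ]
 [-0.1 -1.9]]
vise -0.03336933587395267 [524.02546534 -50.67945262] [[-1.7 -0.8]
 [ 0.5 -0.1]
 [ 1.2  0.9]]
mag top (np.float64(0.17543308505766184), array([ 492.46630024, -299.57603581]), array([[-1.48965242,  1.18726913],
       [ 1.80479923,  0.90536665],
       [-0.31514681, -2.09263579]]))
vise top (np.float64(-0.039724613995906446), array([521.34430276, -54.18712644]), array([[ 0.67794065,  0.0345038 ],
       [ 0.4214972 ,  0.65423784],
       [-1.42159837, -1.37942358],
       [ 0.32216052,  0.69068194]]))
```

```bash
cat > geo.py <<'E'
from plan import *; from kin import *
MAG=dict(o=np.array([.494,-.298]),yaw=.176); VISE=dict(o=np.array([.5225,-.052]),yaw=-.036)
A=58.
def hop(p,m=MAG):  # hopper mm -> world
    O=np.array([*(m['o']),0])+Rn.from_euler('z',m['yaw']).as_matrix()@[0,.07,.088]
    return O+Rhop(m['yaw'])@(np.array(p,float)/1000)
def tcp_g(g,back=0,a=A,d=19):  # hopper tcp for grasp pt g(y,z) mm
    s,c=np.sin(np.radians(a)),np.cos(np.radians(a)); t=np.array([0,-s,-c])
    return np.array([0,g[0],g[1]])+t*(d-back)
def inv_hop(X,m=MAG):
    O=hop([0,0,0],m); return Rhop(m['yaw']).T@(np.array(X)-O)*1000
E
python3 - <<'E'
from geo import *
R=Rtool(MAG['yaw'],A,25,True); print(R.round(3)); p=hop(tcp_g((-8,-5.5),80)); print(p,hop(tcp_g((-8,-5.5))),hop([0,0,0]))
rows(p,R,n=12)
E
```

```text
[[-0.147  0.985  0.095]
 [ 0.826  0.175 -0.536]
 [-0.545  0.    -0.839]]
[ 0.47678892 -0.20122158  0.13079327] [ 0.48441791 -0.24411961  0.06369962] [ 0.48174351 -0.22908136  0.088     ]
[[-0.01, 0.05, 0.42, 0, -0.32, 0], [0, 0.06, 0.41, 0, -0.32, 0], [0.03, 0.05, 0.42, 0, -0.32, 0], [0.05, 0.05, 0.41, 0, -0.32, 0], [0.07, 0.06, 0.41, 0, -0.32, 0], [0.08, 0.05, 0.41, 0, -0.32, 0], [0.11, 0.05, 0.4, 0, -0.32, 0], [0.12, 0.06, 0.4, 0, -0.32, 0], [0.15, 0.05, 0.39, 0, -0.32, 0], [0.16, 0.05, 0.38, 0, -0.32, 0]]
[[0.18, 0.06, 0.37, 0, -0.32, 0], [0.2, 0.05, 0.37, 0, -0.32, 0]]
```

Call:
jog_arm:
  plan:
    - [[-0.01,0.05,0.42,0,-0.32,0],[0,0.06,0.41,0,-0.32,0],[0.03,0.05,0.42,0,-0.32,0],[0.05,0.05,0.41,0,-0.32,0],[0.07,0.06,0.41,0,-0.32,0],[0.08,0.05,0.41,0,-0.32,0],[0.11,0.05,0.4,0,-0.32,0],[0.12,0.06,0.4,0,-0.32,0],[0.15,0.05,0.39,0,-0.32,0],[0.16,0.05,0.38,0,-0.32,0]]

```text
time_s: 3.3
position: [0.4712, -0.2022, 0.163]
tool_rot: [[-0.152, 0.985, 0.08], [0.873, 0.172, -0.456], [-0.463, 0.0, -0.886]]
ft_force: [-0.2, -0.4, -0.7]
grip_width: 0.0856
```

Call:
jog_arm:
  plan:
    - [[0.18,0.06,0.37,0,-0.32,0],[0.2,0.05,0.37,0,-0.32,0],[0,0,0,0,0,0],[0,0,0,0,0,0]]

```text
time_s: 3.7
position: [0.476, -0.2022, 0.1306]
tool_rot: [[-0.145, 0.985, 0.093], [0.827, 0.173, -0.536], [-0.544, -0.0, -0.839]]
ft_force: [0.4, -0.6, -0.1]
grip_width: 0.0855
```

```bash
cat > shot.py <<'E'
from h import *
import sys
n=sys.argv[1]; cn=sys.argv[2] if len(sys.argv)>2 else 'wrist'
s=env.observe(); print(s['time_s'],np.round(s['position'],4),np.round(s['q'],1),s['grip_width'].__round__(4),np.round(s['ft_force'],1))
c=cam(cn); im,d=vision.get_image(cn); save(n,im); np.savez('pics/'+n+'.npz',im=im,d=d,R=c[1],t=c[2],K=[c[0][k] for k in('fx','fy','cx','cy')])
E
python3 shot.py w2
```

```text
3.7 [ 0.476  -0.2022  0.1306] [-23.   22.5 101.  -40.4  44.8  -6.6] 0.0855 [ 0.4 -0.6 -0.1]
```

View pics/w2.png

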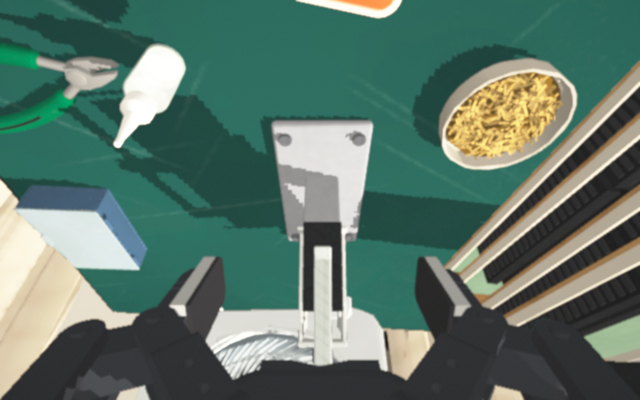

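```bash
cat > ov.py <<'E'
from ray import *; from geo import *
def overlay(n,out,crop,f,mag=MAG,dx=0):
    z=np.load(f'pics/{n}.npz'); K,R,t=z['K'],z['R'],z['t']; x0,y0,x1,y1=crop
    im=cv2.resize(z['im'][y0:y1,x0:x1],None,fx=f,fy=f,interpolation=cv2.INTER_CUBIC).copy()
    def ln(a,b,col):
        p=pr(K,R,t,np.array([a,b])); p=((p+.5-[x0,y0])*f-.5); cv2.line(im,tuple(int(v) for v in p[0]),tuple(int(v) for v in p[1]),col,1,cv2.LINE_AA)
    Rz=Rn.from_euler('z',mag['yaw']).as_matrix()
    b=[np.array([*mag['o'],0])+Rz@np.array([x,y,.008]) for x,y in((-.039,.0825),(.039,.0825),(.039,-.0825),(-.039,-.0825))]
    for i in range(4): ln(b[i],b[(i+1)%4],(255,0,0))
    for zz in (0,13.5,54):
        a,c=hop([-12.25,0,zz],mag),hop([12.25,0,zz],mag); ln(a,c,(0,255,255)); 
    for sx in(-12.25,12.25): ln(hop([sx,0,0],mag),hop([sx,0,54],mag),(0,255,255)); ln(hop([sx,0,0],mag),hop([sx,-35,0],mag),(0,255,255))
    for sx in(-5,5): ln(hop([sx,9,16],mag),hop([sx,9,85],mag),(255,0,255))
    ln(hop([-5,9,16],mag),hop([5,9,16],mag),(255,0,255))
    save(out,im)
E
python3 -c "
from ov import *
overlay('w2','w2o',(260,110,385,260),4)"
```

```text
(no output)
```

View pics/w2o.png

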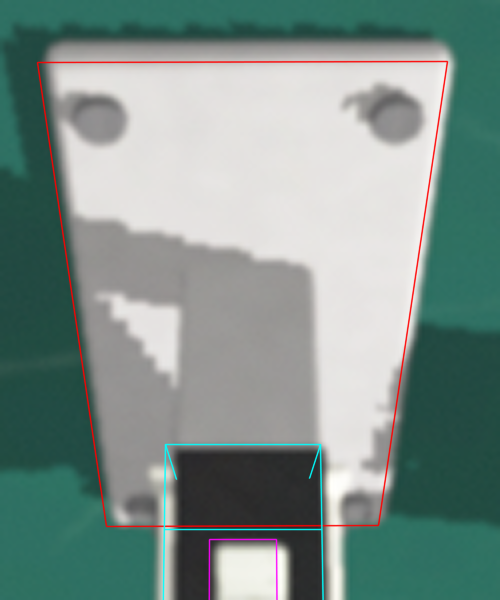

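```bash
sed -i 's/\[.494,-.298\]/[.4952,-.2980]/' geo.py; python3 - <<'E'
from geo import *
R=Rtool(MAG['yaw'],A,25,True); p=hop(tcp_g((-8,-5.5),20)); print(p)
P,R2=rows(p,R,n=5); rows(hop(tcp_g((-8,-5.5),0)),R,n=4,p0=P,R0=R2)
print(inv_hop(env.observe()['position']))
E
```

```text
[ 0.48371066 -0.2333951   0.08047303]
[[0.01, 0.01, 0.3, 0, 0, 0], [0, 0.01, 0.3, 0, 0, -0.01], [0, 0.01, 0.3, 0, 0, 0], [0.01, 0.01, 0.3, 0, 0, 0], [0, 0.01, 0.3, 0, 0, -0.01]]
[[0, 0, 0.12, 0, 0, 0], [0, 0, 0.13, 0, 0, 0], [0, 0, 0.12, 0, 0, 0], [0, 0, 0.13, 0, 0, 0]]
[-1.80757864 43.16483196 27.66358923]
```

Call:
jog_arm:
  plan:
    - [[0.01,0.01,0.3,0,0,0],[0,0.01,0.3,0,0,-0.01],[0,0.01,0.3,0,0,0],[0.01,0.01,0.3,0,0,0],[0,0.01,0.3,0,0,-0.01],[0,0,0,0,0,0]]
  grip: 0.2

```text
time_s: 4.35
position: [0.4833, -0.2335, 0.0781]
tool_rot: [[-0.149, 0.985, 0.092], [0.826, 0.175, -0.536], [-0.543, -0.004, -0.839]]
ft_force: [-0.1, 0.4, -0.9]
grip_width: 0.0511
```

```bash
python3 shot.py w3; python3 -c "
from ov import *
overlay('w3','w3o',(200,130,440,330),3.3)"
```

```text
4.35 [ 0.4833 -0.2335  0.0781] [-26.2  28.6 102.3 -45.9  37.7  -2. ] 0.0511 [-0.1  0.4 -0.9]
```

View pics/w3o.png

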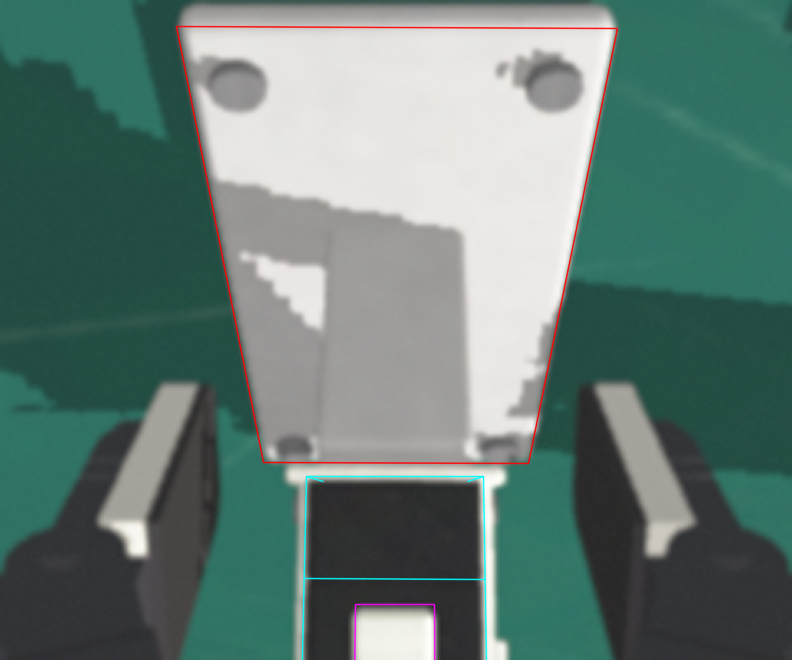

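```bash
python3 - <<'E'
from geo import *
s=env.observe();print(inv_hop(s['position']), tcp_g((-8,-5.5),20),tcp_g((-8,-5.5)))
R=Rtool(MAG['yaw'],A,25,True); rows(hop(tcp_g((-8,-5.5),0)),R,n=4)
E
```

```text
[-0.18839576 -7.60029184 -6.51250678] [ 0.         -7.1519519  -4.97008074] [  0.         -24.11291383 -15.56846602]
[[-0.01, 0, 0.12, 0, 0, 0], [0, 0, 0.12, -0.01, 0, 0.01], [-0.01, 0, 0.11, 0, 0, 0], [-0.01, 0.01, 0.12, -0.01, -0.01, 0]]
```

Call:
jog_arm:
  plan:
    - [[-0.01,0,0.12,0,0,0],[0,0,0.12,0,0,0],[-0.01,0,0.11,0,0,0],[-0.01,0.01,0.12,0,0,0],[0,0,0,0,0,0]]

```text
time_s: 4.9
position: [0.486, -0.2441, 0.0642]
tool_rot: [[-0.149, 0.984, 0.094], [0.826, 0.176, -0.536], [-0.544, -0.002, -0.839]]
ft_force: [0.5, 0.6, -0.4]
grip_width: 0.0513
```

```bash
python3 shot.py w4; python3 -c "
from ov import *
print(inv_hop(env.observe()['position']),env.observe()['tool_rot'])
overlay('w4','w4o',(200,130,440,330),3.3)"
```

```text
4.9 [ 0.486  -0.2441  0.0642] [-27.3  30.3 102.4 -47.8  35.8  -0.6] 0.0513 [ 0.5  0.6 -0.4]
[  0.46009933 -23.73886496 -14.94708375] [[-0.14857822  0.98440335  0.09420488]
 [ 0.82551554  0.17591589 -0.5362627 ]
 [-0.54447094 -0.00190937 -0.83877754]]
```

View pics/w4o.png

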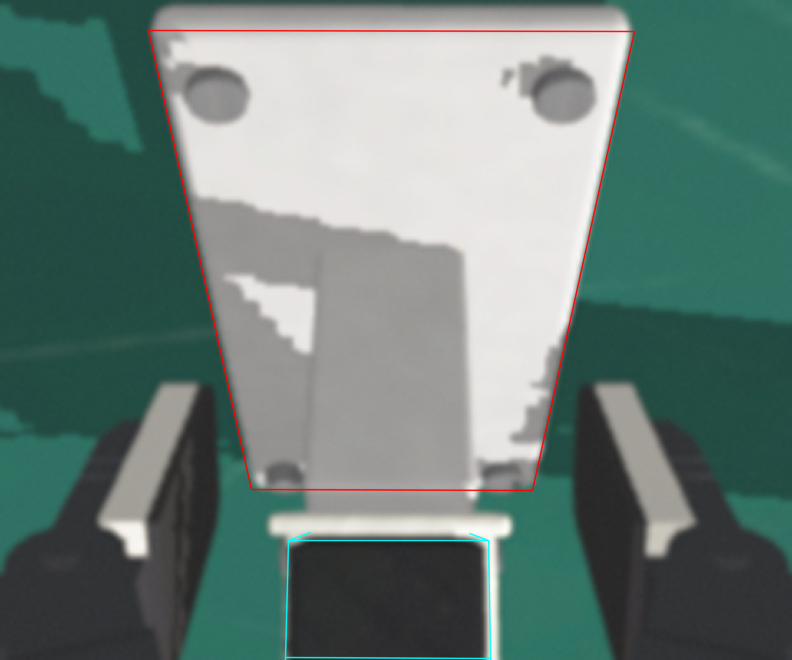

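Call:
jog_arm:
  plan:
    - [[0,0,0,0,0,0],[0,0,0,0,0,0],[0,0,0,0,0,0],[0,0,0,0,0,0],[0,0,0,0,0,0]]
  grip: -1
  squeeze: 60

```text
time_s: 5.45
position: [0.4861, -0.2437, 0.0649]
tool_rot: [[-0.149, 0.984, 0.095], [0.825, 0.176, -0.537], [-0.545, -0.001, -0.839]]
ft_force: [-2.6, 3.1, 4.8]
grip_width: 0.0233
```

```bash
python3 shot.py w5; python3 -c "
from ov import *
print(inv_hop(env.observe()['position']))
overlay('w5','w5o',(200,130,440,330),3.3)"
```

```text
5.45 [ 0.4861 -0.2437  0.0649] [-27.2  30.2 102.4 -47.8  35.8  -0.6] 0.0233 [-2.6  3.1  4.8]
[  0.53690767 -23.37523642 -14.5654173 ]
```

View pics/w5o.png

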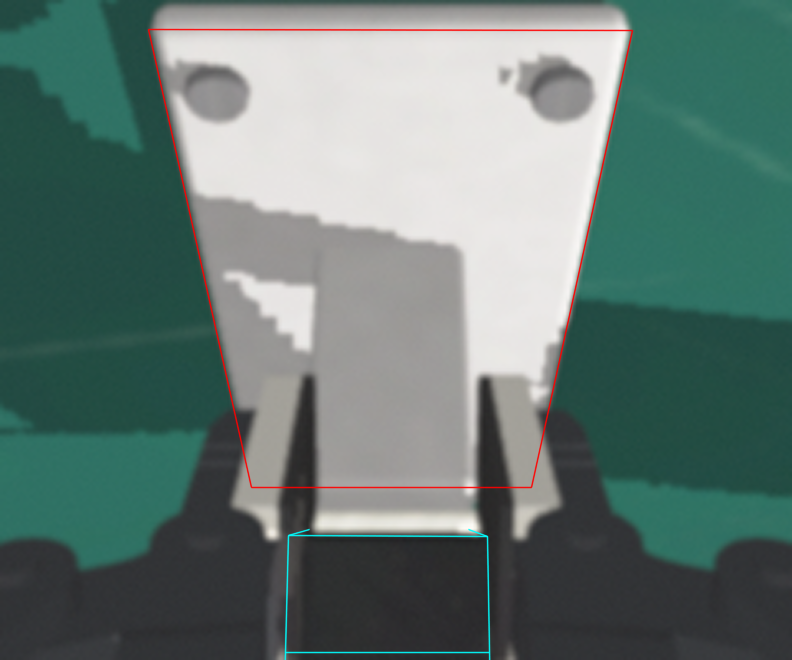

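Call:
jog_arm:
  plan:
    - [[0.07,0,-0.11,0,0,0],[0.13,0,-0.21,0,0,0],[0.13,0,-0.21,0,0,0],[0.13,0,-0.21,0,0,0]]

```text
time_s: 5.9
position: [0.4804, -0.2119, 0.0799]
tool_rot: [[-0.149, 0.984, 0.095], [0.825, 0.176, -0.536], [-0.545, -0.002, -0.839]]
ft_force: [0.3, -2.3, -1.3]
grip_width: 0.0234
```

```bash
python3 shot.py w6; python3 -c "
from ov import *
print(inv_hop(env.observe()['position']))"
```

```text
5.9 [ 0.4804 -0.2119  0.0799] [-23.9  27.9 103.4 -46.5  38.5   0.6] 0.0234 [ 0.3 -2.3 -1.3]
[  0.59595191  13.40976008 -14.69214244]
```

View pics/w6.png

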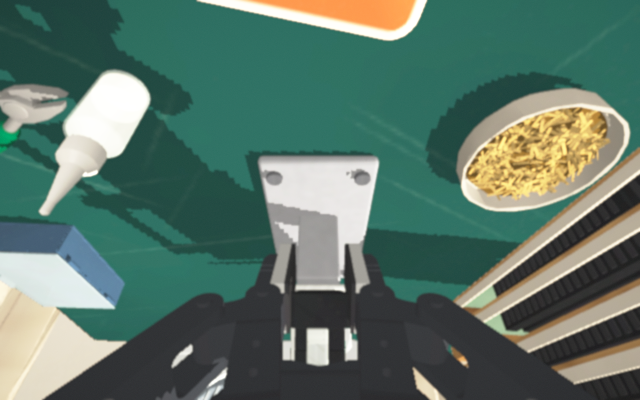

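Call:
jog_arm:
  plan:
    - [[0.16,0,-0.26,0,0,0],[0.16,0,-0.26,0,0,0],[0.21,0,-0.34,0,0,0],[0.21,0,-0.34,0,0,0],[0.21,0,-0.34,0,0,0]]

```text
time_s: 6.45
position: [0.4687, -0.1469, 0.111]
tool_rot: [[-0.149, 0.984, 0.095], [0.826, 0.176, -0.536], [-0.544, -0.002, -0.839]]
ft_force: [-0.5, -0.5, -0.2]
grip_width: 0.023
```

Call:
jog_arm:
  plan:
    - [[0.21,0,-0.34,0,0,0],[0.21,0,-0.34,0,0,0],[0.21,0,-0.34,0,0,0],[0.21,0,-0.34,0,0,0],[0.16,0,-0.26,0,0,0]]

```text
time_s: 6.95
position: [0.4566, -0.0789, 0.1436]
tool_rot: [[-0.149, 0.984, 0.095], [0.825, 0.177, -0.536], [-0.544, -0.001, -0.839]]
ft_force: [-0.4, -0.6, -0.8]
grip_width: 0.0229
```

```bash
python3 shot.py w7; python3 shot.py s7 scene; python3 -c "
from ov import *
print(inv_hop(env.observe()['position']))
z=np.load('pics/s7.npz')['im']; save('s7z',cv2.resize(z[130:290,300:480],None,fx=4,fy=3.7))"
```

```text
6.95 [ 0.4566 -0.0789  0.1436] [ -7.8  19.6 103.1 -40.1  53.5   5.4] 0.0229 [-0.4 -0.6 -0.8]
7.0 [ 0.4567 -0.0782  0.1441] [ -7.7  19.6 103.1 -40.1  53.6   5.4] 0.0232 [-0.1  1.3 -0.5]
[  0.72040673 161.46090875 -13.83165102]
```

View pics/w7.png

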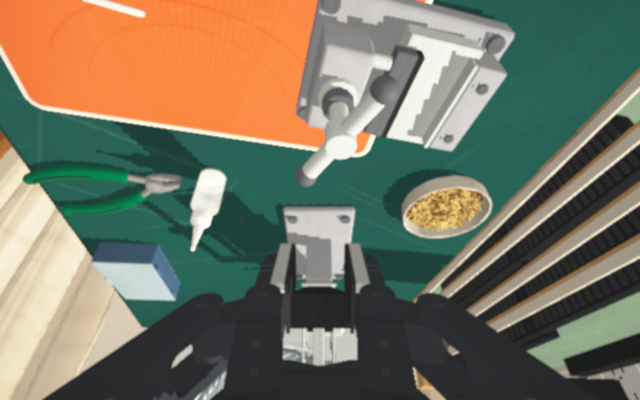

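View pics/s7z.png

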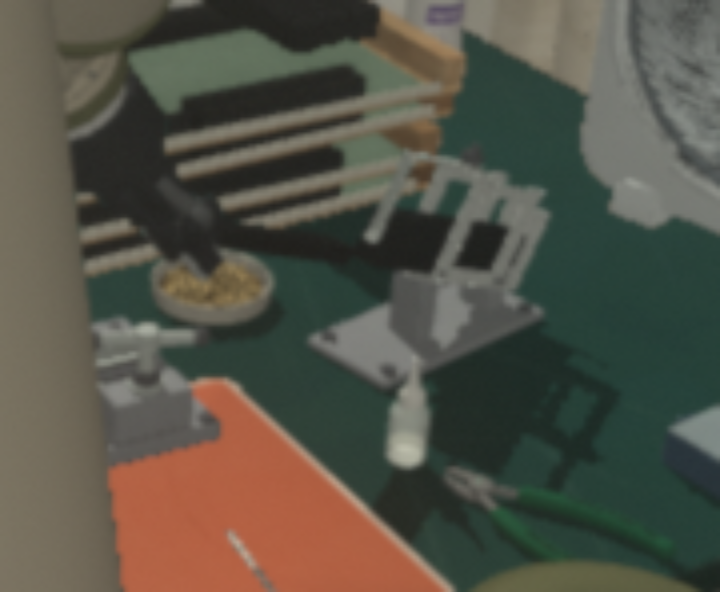

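```bash
cat > combov.py <<'E'
from ov import *
def box(T_R,T_p,dims=((-12.25,12.25),(-76,76),(0,13.5))):
    return [T_p+T_R@(np.array([x,y,z])/1000) for x in dims[0] for y in dims[1] for z in dims[2]]
E=[(0,1),(0,2),(1,3),(2,3),(4,5),(4,6),(5,7),(6,7),(0,4),(1,5),(2,6),(3,7)]
def draw(n,out,crop,f,boxes):
    z=np.load(f'pics/{n}.npz'); K,R,t=z['K'],z['R'],z['t']; x0,y0,x1,y1=crop
    im=cv2.resize(z['im'][y0:y1,x0:x1],None,fx=f,fy=f,interpolation=cv2.INTER_CUBIC).copy()
    for b,col in boxes:
        p=(pr(K,R,t,np.array(b))+.5-[x0,y0])*f-.5
        for i,j in E: cv2.line(im,tuple(int(v) for v in p[i]),tuple(int(v) for v in p[j]),col,1,cv2.LINE_AA)
    save(out,im)
E
python3 -c "
from combov import *
H=Rhop(MAG['yaw']); bs=[(box(H,hop([.6,-76+185,.8])),(255,0,0))]+[(box(H,hop([0,-76,z])),(0,255,255)) for z in (0,13.5,27)]
draw('s7','s7o',(340,150,460,240),6.6,bs)
"
```

```text
(no output)
```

View pics/s7o.png

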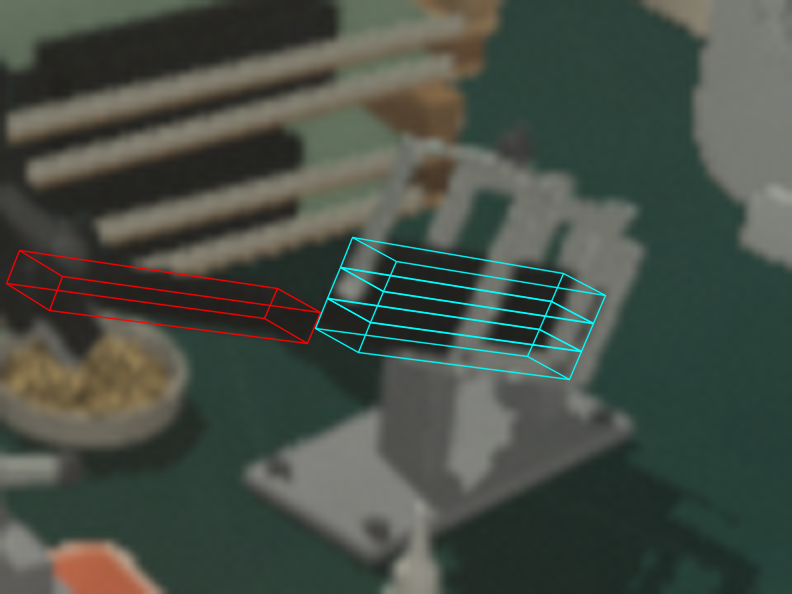

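```bash
cat > vov.py <<'E'
from combov import *
def vboxes(V=VISE,th=0.3):
    R=Rn.from_euler('z',V['yaw']).as_matrix(); o=np.array([*V['o'],.002])
    B=lambda d:box(R,o,d)
    return [(B(((-81,41),(-46,46),(16,16))),(255,0,0)),(B(((12.5,12.5),(-32,32),(30,40))),(255,0,255)),(B(((-76,-46),(-28,28),(47,47))),(0,255,255)),(B(((-61,-61),(-1,1),(86,86))),(0,0,255)),(B(((-19+5*th,-19+5*th),(-30,30),(30,40))),(0,0,255)),(B(((-19+5*th,12.5),(-37,37),(30,30))),(0,255,0))]
E
python3 -c "
from vov import *
draw('w7','w7o',(290,0,520,200),3.4,vboxes())
draw('w1','w1o',(320,0,445,95),6,vboxes())
"
```

```text
(no output)
```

View pics/w7o.png

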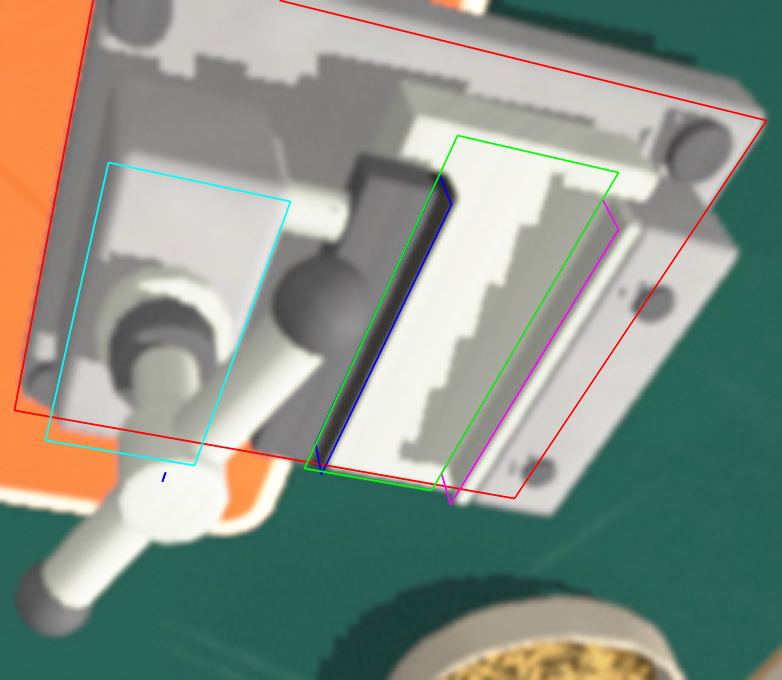

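View pics/w1o.png

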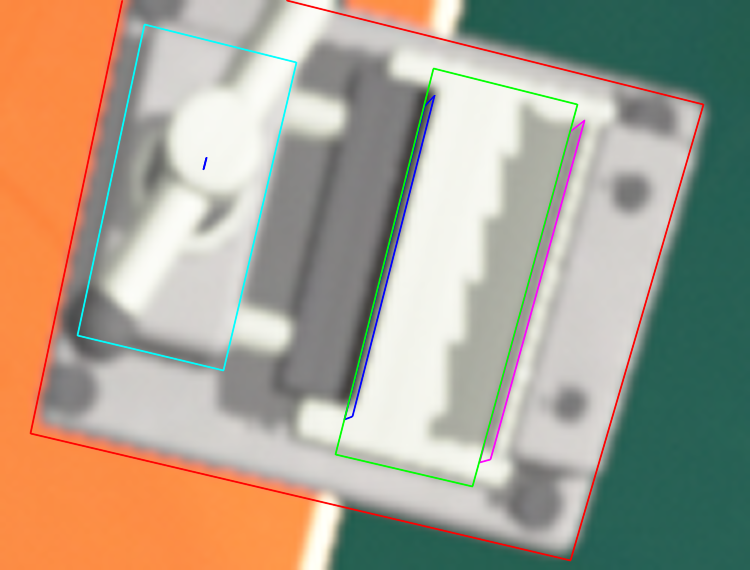

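```bash
cat >> geo.py <<'E'
TG=np.array([.54,-23.4,-14.6])  # tcp in hopper at grasp
_Rt=np.linalg.inv(Rhop(0))@Rtool(0,A,25,True)   # tool in comb frame
def place(x,y,z,V=VISE,tc=None,Rtc=None):
    """tcp pose so that comb underside centre at vise coords mm (x,y,z above desk)"""
    Rv=Rn.from_euler('z',V['yaw']).as_matrix(); o=np.array([*V['o'],0])+Rv@(np.array([x,y,z])/1000)
    tc=np.array([0,76+TG[1],TG[2]])/1000 if tc is None else tc
    Rtc=_Rt if Rtc is None else Rtc
    return o+Rv@tc, Rv@Rtc
E
python3 - <<'E'
from geo import *
s=env.observe(); Rt=np.array(s['tool_rot']); c=np.array(s['position'])-Rt@_Rt.T@(np.array([0,76+TG[1],TG[2]])/1000); print('comb now',c)
p,R=place(-2.3,0,140); print(p); P,R2=rows(p,R,n=10)
print(R.round(3)); p,R=place(-2.3,0,85); print(p);rows(p,R,n=4,p0=P,R0=R2)
E
```

```text
Traceback (most recent call last):
NameError: name '_Rt' is not defined. Did you mean: 'Rt'?
```

```bash
sed -i 's/_Rt/RTC/g' geo.py
python3 - <<'E'
from geo import *
s=env.observe(); Rt=np.array(s['tool_rot']); c=np.array(s['position'])-Rt@RTC.T@(np.array([0,76+TG[1],TG[2]])/1000); print('comb now',c)
p,R=place(-2.3,0,140); print(p); P,R2=rows(p,R,n=10)
print(R.round(3)); p,R=place(-2.3,0,85); print(p);rows(p,R,n=4,p0=P,R0=R2)
E
```

```text
comb now [ 0.46658991 -0.13211081  0.13470932]
[0.52209468 0.0006487  0.1254    ]
[[0.17, 0.2, -0.05, 0.1, -0.29, 0.1], [0.16, 0.19, -0.07, 0.11, -0.29, 0.1], [0.17, 0.19, -0.07, 0.1, -0.29, 0.1], [0.16, 0.18, -0.08, 0.1, -0.29, 0.11], [0.16, 0.18, -0.1, 0.1, -0.29, 0.1], [0.17, 0.18, -0.1, 0.11, -0.29, 0.1], [0.16, 0.17, -0.11, 0.1, -0.29, 0.1], [0.16, 0.17, -0.12, 0.1, -0.29, 0.1], [0.15, 0.17, -0.13, 0.11, -0.29, 0.1], [0.15, 0.16, -0.15, 0.1, -0.29, 0.1]]
[[ 0.019  0.999 -0.031]
 [ 0.53  -0.036 -0.847]
 [-0.848  0.    -0.53 ]]
[0.52209468 0.0006487  0.0704    ]
[[0.29, 0, 0.18, 0, 0, 0], [0.29, 0, 0.19, 0, 0, 0], [0.3, 0, 0.18, 0, 0, 0], [0.29, 0, 0.18, 0, 0, 0]]
```

Call:
jog_arm:
  plan:
    - [[0.17,0.2,-0.05,0.1,-0.29,0.1],[0.16,0.19,-0.07,0.11,-0.29,0.1],[0.17,0.19,-0.07,0.1,-0.29,0.1],[0.16,0.18,-0.08,0.1,-0.29,0.11],[0.16,0.18,-0.1,0.1,-0.29,0.1],[0.17,0.18,-0.1,0.11,-0.29,0.1],[0.16,0.17,-0.11,0.1,-0.29,0.1],[0.16,0.17,-0.12,0.1,-0.29,0.1],[0.15,0.17,-0.13,0.11,-0.29,0.1],[0.15,0.16,-0.15,0.1,-0.29,0.1]]

```text
time_s: 8.05
position: [0.5227, -0.0007, 0.1242]
tool_rot: [[0.019, 0.999, -0.034], [0.528, -0.039, -0.849], [-0.849, -0.002, -0.528]]
ft_force: [0.3, -1.0, -0.7]
grip_width: 0.0229
```

Call:
jog_arm:
  plan:
    - [[0,0,0,0,0,0],[0.2,0,0.13,0,0,0],[0.2,0,0.13,0,0,0],[0,0,0,0,0,0],[0,0,0,0,0,0]]

```text
time_s: 8.55
position: [0.5221, -0.0016, 0.1056]
tool_rot: [[0.018, 0.999, -0.034], [0.529, -0.038, -0.848], [-0.848, -0.002, -0.529]]
ft_force: [0.4, -0.4, -0.1]
grip_width: 0.0232
```

```bash
python3 shot.py w8; python3 shot.py t8 top; python3 -c "
from ray import *; from geo import *
s=env.observe();print(np.array(s['tool_rot']).round(3), place(-2.3,0,122)[0])"
```

```text
8.55 [ 0.5221 -0.0016  0.1056] [ 10.4  40.4  87.6 -57.3  79.7  38.4] 0.0232 [ 0.4 -0.4 -0.1]
8.6 [ 0.5223 -0.0015  0.1059] [ 10.4  40.4  87.6 -57.3  79.7  38.4] 0.0234 [ 0.6 -0.4 -1. ]
[[ 0.019  0.999 -0.033]
 [ 0.529 -0.038 -0.848]
 [-0.848 -0.001 -0.529]] [0.52209468 0.0006487  0.1074    ]
```

View pics/w8.png

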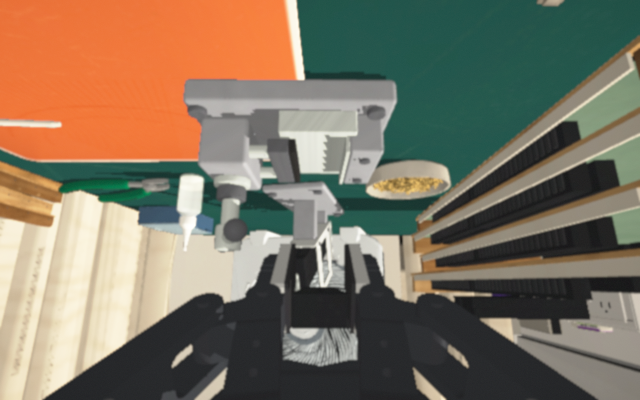

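View pics/t8.png

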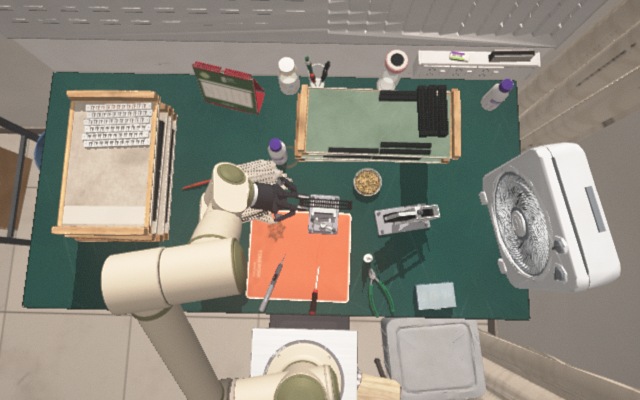

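```bash
python3 -c "
from vov import *
draw('w8','w8o',(180,70,405,260),3.5,vboxes(th=0.3))
z=np.load('pics/w8.npz')['im']; save('w8z',cv2.resize(z[70:260,180:405],None,fx=3.5,fy=3.5,interpolation=cv2.INTER_CUBIC))
"
```

```text
(no output)
```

View pics/w8o.png

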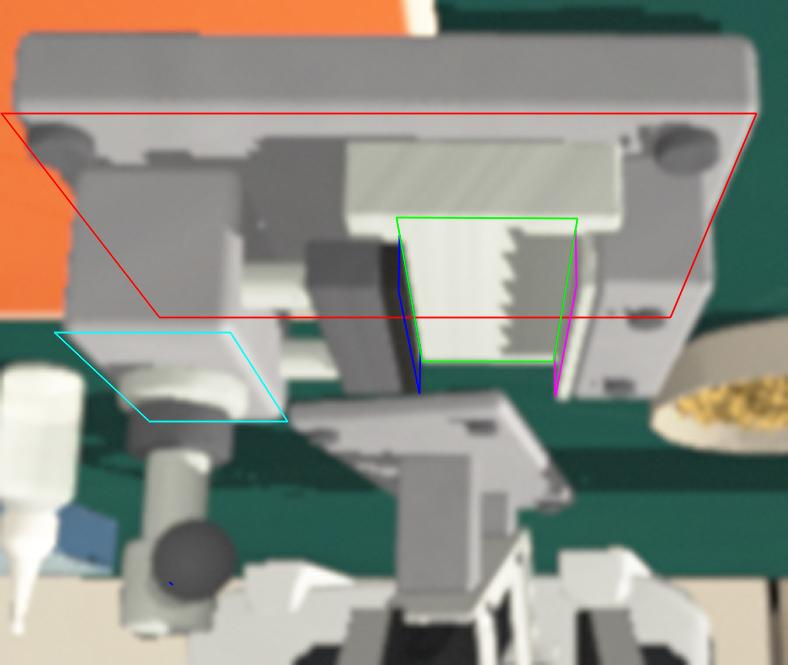

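View pics/w8z.png

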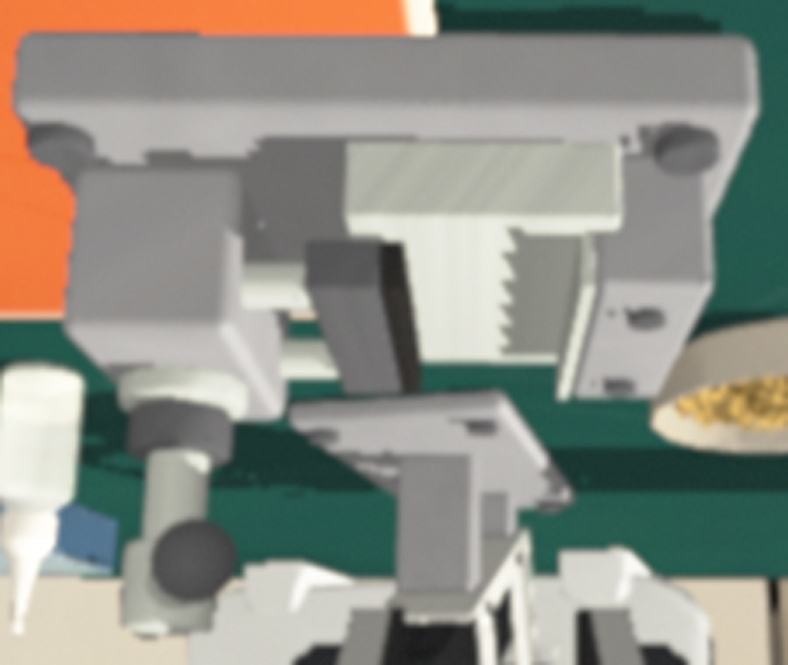

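```bash
sed -i 's/\[.5225,-.052\]/[.5237,-.0517]/' geo.py; python3 -c "
from vov import *
s=env.observe(); Rt=np.array(s['tool_rot']);p=np.array(s['position'])
Rc=Rt@RTC.T; c=p-Rc@(np.array([0,76+TG[1],TG[2]])/1000); print(c, Rc.round(3))
draw('w8','w8o',(180,70,405,370),2.6,vboxes(th=0.3)+[(box(Rc,c),(255,255,0))])
"
```

```text
[ 0.52039973 -0.05398173  0.12060635] [[ 0.999  0.038  0.001]
 [-0.038  0.999  0.   ]
 [-0.001 -0.     1.   ]]
```

View pics/w8o.png

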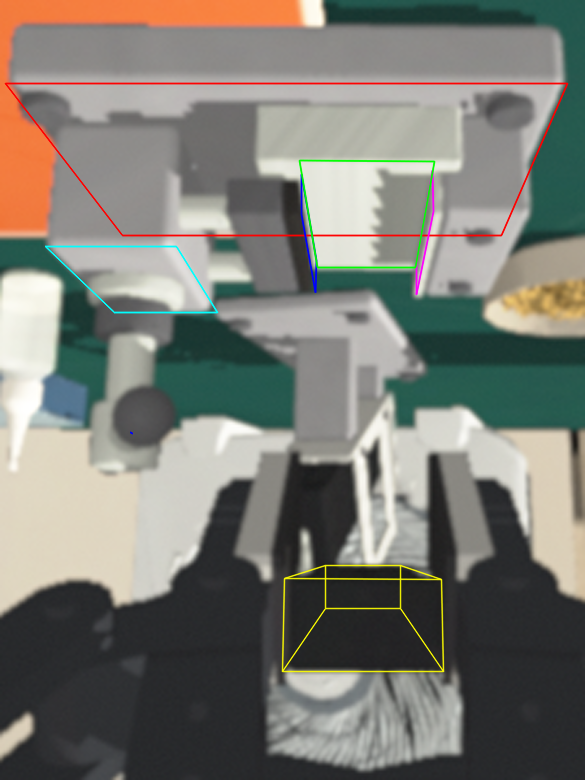

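```bash
python3 - <<'E'
from geo import *
p,R=place(-2.3,0,48); print(p); P,R2=rows(p,R,n=8)
E
```

```text
[0.52329468 0.0009487  0.0334    ]
[[0.2, 0, 0.11, 0, 0, 0], [0.19, 0.01, 0.12, 0, 0, 0], [0.2, 0, 0.11, -0.01, 0, 0], [0.2, 0, 0.11, 0, 0, 0], [0.19, 0, 0.12, 0, 0, 0], [0.2, 0.01, 0.11, 0, 0, 0], [0.19, 0, 0.12, 0, 0, 0], [0.2, 0, 0.11, -0.01, 0, 0]]
```

Call:
jog_arm:
  plan:
    - [[0.2,0,0.11,0,0,0],[0.19,0.01,0.12,0,0,0],[0.2,0,0.11,-0.01,0,0],[0.2,0,0.11,0,0,0],[0.19,0,0.12,0,0,0],[0.2,0.01,0.11,0,0,0],[0.19,0,0.12,0,0,0],[0.2,0,0.11,-0.01,0,0],[0,0,0,0,0,0],[0,0,0,0,0,0]]

```text
time_s: 9.65
position: [0.5232, 0.0011, 0.033]
tool_rot: [[0.018, 0.999, -0.03], [0.529, -0.035, -0.848], [-0.849, -0.0, -0.529]]
ft_force: [1.0, 0.2, -1.4]
grip_width: 0.0228
```

```bash
python3 shot.py w9; python3 shot.py t9 top; python3 -c "
from vov import *
s=env.observe(); Rt=np.array(s['tool_rot']);p=np.array(s['position'])
Rc=Rt@RTC.T; c=p-Rc@(np.array([0,76+TG[1],TG[2]])/1000); print(c, Rc.round(4))
draw('w9','w9o',(180,0,440,300),2,vboxes(th=0.3)+[(box(Rc,c),(255,255,0))])
draw('t9','t9o',(270,180,350,250),9,vboxes(th=0.3)+[(box(Rc,c),(255,255,0))])
"
```

```text
9.65 [0.5232 0.0011 0.033 ] [ 10.7  47.3  89.  -58.9  75.3  45.8] 0.0228 [ 1.   0.2 -1.4]
9.7 [0.5233 0.0011 0.0333] [ 10.7  47.3  89.  -58.9  75.3  45.8] 0.0236 [ 0.4  0.1 -0.5]
[ 0.52147303 -0.05143776  0.04807815] [[ 9.994e-01  3.520e-02 -4.000e-04]
 [-3.520e-02  9.994e-01  7.000e-04]
 [ 4.000e-04 -7.000e-04  1.000e+00]]
```

View pics/w9o.png

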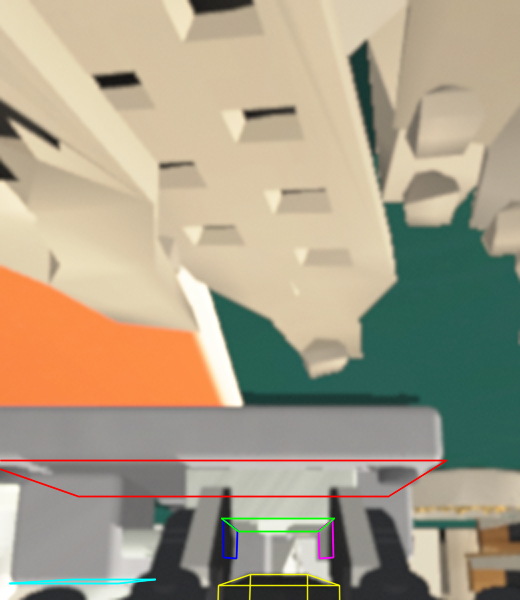

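View pics/t9o.png

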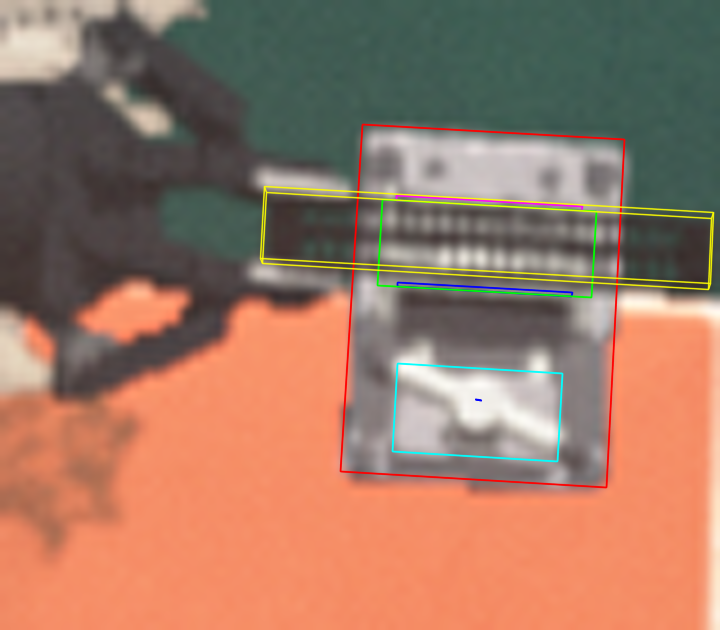

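Call:
jog_arm:
  plan:
    - [[0.07,0,0.04,0,0,0],[0.07,0,0.05,0,0,0],[0.07,0,0.04,0,0,0],[0.07,0,0.05,0,0,0],[0,0,0,0,0,0]]

```text
time_s: 10.25
position: [0.523, 0.0009, 0.0192]
tool_rot: [[0.018, 0.999, -0.03], [0.529, -0.035, -0.848], [-0.848, -0.001, -0.529]]
ft_force: [-1.4, 0.9, -0.3]
grip_width: 0.0231
```

Call:
jog_arm:
  plan:
    - [[0.02,0,0.01,0,0,0],[0.02,0,0.01,0,0,0],[0,0,0,0,0,0]]

```text
time_s: 10.55
position: [0.5232, 0.0011, 0.018]
tool_rot: [[0.019, 0.999, -0.03], [0.529, -0.035, -0.848], [-0.848, -0.0, -0.529]]
ft_force: [-0.3, 0.1, -0.4]
grip_width: 0.0233
```

```bash
python3 shot.py w10; python3 shot.py t10 top; python3 -c "
from vov import *
s=env.observe(); Rt=np.array(s['tool_rot']);p=np.array(s['position'])
Rc=Rt@RTC.T; c=p-Rc@(np.array([0,76+TG[1],TG[2]])/1000); print(c, Rc.round(4),s['ft_force'],s['wrist_torque'])"
```

```text
10.55 [0.5232 0.0011 0.018 ] [ 10.7  48.8  89.2 -59.2  74.4  47.3] 0.0233 [-0.3  0.1 -0.4]
10.6 [0.5232 0.0011 0.0181] [ 10.7  48.8  89.2 -59.2  74.4  47.3] 0.0233 [-1.1  0.1 -0.3]
[ 0.52135144 -0.05145471  0.03276062] [[ 9.994e-01  3.520e-02  1.000e-04]
 [-3.520e-02  9.994e-01  7.000e-04]
 [-1.000e-04 -7.000e-04  1.000e+00]] [ 0.06958384 -0.20439465 -0.38221506] [ 0.51632649 -0.06115423 -0.05033211]
```

View pics/w10.png

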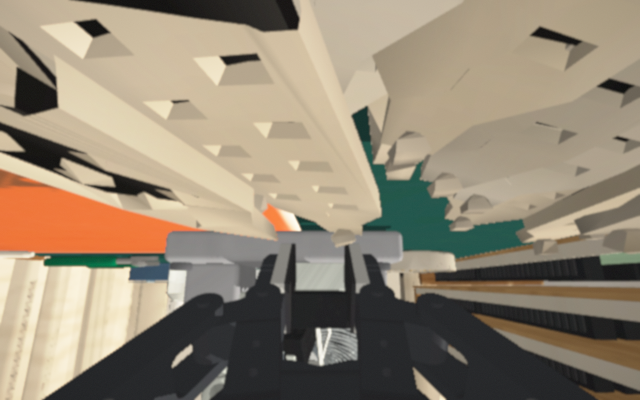

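Call:
jog_arm:
  plan:
    - [[0.02,0,0.01,0,0,0],[0.01,0,0.01,0,0,0],[0,0,0,0,0,0]]

```text
time_s: 10.95
position: [0.5233, 0.0011, 0.0171]
tool_rot: [[0.019, 0.999, -0.03], [0.528, -0.035, -0.848], [-0.849, 0.0, -0.529]]
ft_force: [-0.0, 2.5, 5.8]
grip_width: 0.0231
```

Call:
jog_arm:
  plan:
    - [[0,0,0,0,0,0],[0,0,0,0,0,0],[0,0,0,0,0,0],[0,0,0,0,0,0]]
  grip: 0.0

```text
time_s: 11.35
position: [0.5231, 0.001, 0.0164]
tool_rot: [[0.018, 0.999, -0.03], [0.529, -0.035, -0.848], [-0.848, -0.0, -0.529]]
ft_force: [-0.8, 0.6, 0.1]
grip_width: 0.0428
```

```bash
python3 shot.py w11; python3 - <<'E'
from geo import *
s=env.observe(); R=np.array(s['tool_rot']);p=np.array(s['position'])
P,R2=rows(p-R[:,2]*.10,R,n=5)
E
```

```text
11.35 [0.5231 0.001  0.0164] [ 10.6  49.   89.2 -59.3  74.3  47.5] 0.0428 [-0.8  0.6  0.1]
[[0, 0, -0.5, 0, 0, 0], [0, 0, -0.5, 0, 0, 0], [0, 0, -0.5, 0, 0, 0], [0, 0, -0.5, 0, 0, 0], [0, 0, -0.5, 0, 0, 0]]
```

View pics/w11.png

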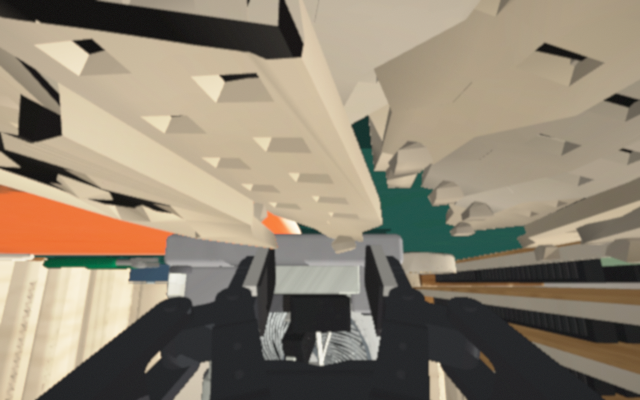

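Call:
jog_arm:
  plan:
    - [[0,0,-0.4,0,0,0],[0,0,-0.5,0,0,0],[0,0,-0.6,0,0,0],[0,0,-0.5,0,0,0],[0,0,-0.5,0,0,0]]

```text
time_s: 11.9
position: [0.5261, 0.0876, 0.0706]
tool_rot: [[0.018, 0.999, -0.029], [0.53, -0.035, -0.848], [-0.848, 0.0, -0.53]]
ft_force: [0.1, -1.0, 0.5]
grip_width: 0.0427
```

```bash
cat >> geo.py <<'E'
def down(h): 
    h=np.radians(h); return np.array([[np.cos(h),np.sin(h),0],[np.sin(h),-np.cos(h),0],[0,0,-1]])
E
python3 - <<'E'
from geo import *
s=env.observe(); R=np.array(s['tool_rot']);p=np.array(s['position']);print(p)
P,R2=rows([.4627,-.0495,.20],down(65),n=14)
E
```

```text
[0.52607331 0.08763255 0.07058251]
[[-0.33, -0.1, 0.09, 0.1, 0.48, 0.17], [-0.33, -0.1, 0.06, 0.09, 0.47, 0.18], [-0.35, -0.08, 0.05, 0.1, 0.48, 0.17], [-0.34, -0.08, 0.02, 0.1, 0.47, 0.18], [-0.35, -0.07, -0.01, 0.09, 0.48, 0.17], [-0.35, -0.05, -0.02, 0.1, 0.47, 0.18], [-0.35, -0.05, -0.06, 0.1, 0.48, 0.17], [-0.34, -0.04, -0.07, 0.09, 0.47, 0.18], [-0.34, -0.04, -0.1, 0.1, 0.48, 0.17], [-0.33, -0.02, -0.13, 0.1, 0.47, 0.18]]
[[-0.33, -0.02, -0.14, 0.09, 0.48, 0.17], [-0.31, -0.02, -0.17, 0.1, 0.47, 0.18], [-0.3, 0, -0.19, 0.1, 0.48, 0.17], [-0.29, -0.01, -0.21, 0.1, 0.47, 0.17]]
```

Call:
jog_arm:
  plan:
    - [[-0.33,-0.1,0.09,0.1,0.48,0.17],[-0.33,-0.1,0.06,0.09,0.47,0.18],[-0.35,-0.08,0.05,0.1,0.48,0.17],[-0.34,-0.08,0.02,0.1,0.47,0.18],[-0.35,-0.07,-0.01,0.09,0.48,0.17],[-0.35,-0.05,-0.02,0.1,0.47,0.18],[-0.35,-0.05,-0.06,0.1,0.48,0.17],[-0.34,-0.04,-0.07,0.09,0.47,0.18],[-0.34,-0.04,-0.1,0.1,0.48,0.17],[-0.33,-0.02,-0.13,0.1,0.47,0.18]]

```text
time_s: 12.9
position: [0.481, -0.0112, 0.1634]
tool_rot: [[0.318, 0.947, -0.051], [0.905, -0.319, -0.28], [-0.281, 0.043, -0.959]]
ft_force: [0.5, 0.1, -0.9]
grip_width: 0.0429
```

Call:
jog_arm:
  plan:
    - [[-0.33,-0.02,-0.14,0.09,0.48,0.17],[-0.31,-0.02,-0.17,0.1,0.47,0.18],[-0.3,0,-0.19,0.1,0.48,0.17],[-0.29,-0.01,-0.21,0.1,0.47,0.17],[0,0,0,0,0,0],[0,0,0,0,0,0]]

```text
time_s: 13.5
position: [0.4625, -0.0509, 0.1992]
tool_rot: [[0.422, 0.907, -0.001], [0.907, -0.422, -0.002], [-0.002, -0.0, -1.0]]
ft_force: [-0.2, 0.3, -0.3]
grip_width: 0.0426
```

```bash
python3 shot.py w12; python3 -c "
from vov import *
R=Rn.from_euler('z',VISE['yaw']).as_matrix(); c=np.array([*VISE['o'],0])+R@[-.0023,0,.032]
draw('w12','w12o',(170,60,490,300),2.5,vboxes(th=0.4)+[(box(R,c),(255,255,0))])
"
```

```text
13.5 [ 0.4625 -0.0509  0.1992] [-20.8  15.   90.3  -0.1  74.7   4.2] 0.0426 [-0.2  0.3 -0.3]
```

View pics/w12o.png

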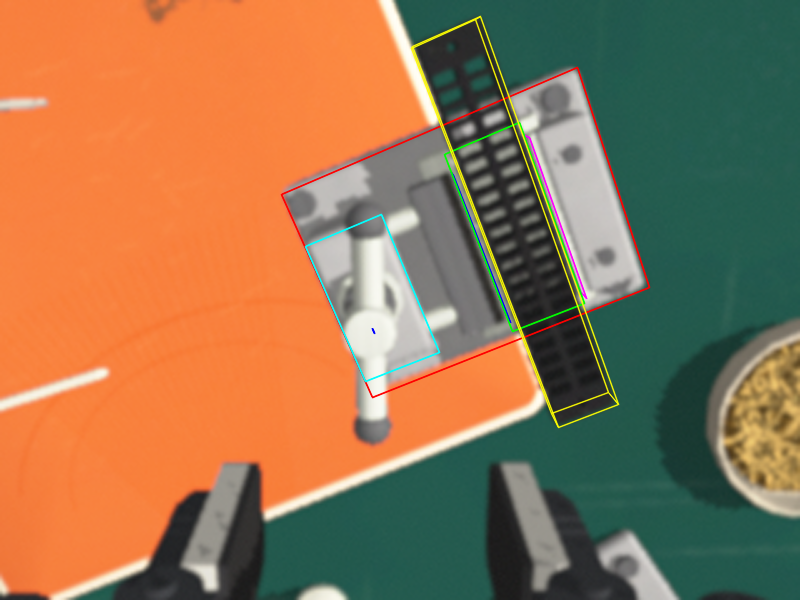

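View pics/w12.png

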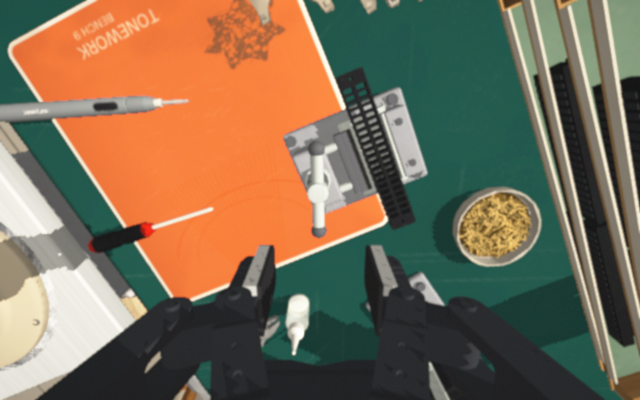

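Call:
jog_arm:
  plan:
    - [[0.03,-0.01,0.6,0,0,0],[0,0,0.7,0,0,0],[0,0,0.7,0,0,0],[0,0,0.7,0,0,0],[0,0,0.4,0,0,0],[0,0,0,0,0,0]]

```text
time_s: 14.15
position: [0.4615, -0.0486, 0.0729]
tool_rot: [[0.42, 0.907, -0.006], [0.907, -0.42, 0.0], [-0.002, -0.006, -1.0]]
ft_force: [-0.6, -0.4, 0.3]
grip_width: 0.0426
```

Call:
jog_arm:
  plan:
    - [[0,0,0,0,0,0],[0,0,0,0,0,0],[0,0,0,0,0,0]]
  grip: -0.57

```text
time_s: 14.45
position: [0.462, -0.0493, 0.0756]
tool_rot: [[0.422, 0.907, -0.002], [0.907, -0.422, -0.0], [-0.001, -0.002, -1.0]]
ft_force: [-3.6, 3.1, 2.7]
grip_width: 0.018
```

```bash
python3 shot.py w13; python3 -c "
from h import *
z=np.load('pics/w13.npz')['im']; save('w13z',cv2.resize(z[180:400,180:460],None,fx=2.7,fy=2.7,interpolation=cv2.INTER_CUBIC)); print(env.observe()['wrist_torque'])"
```

```text
14.45 [ 0.462  -0.0493  0.0756] [-2.070e+01  2.440e+01  1.007e+02 -1.000e-01  5.500e+01  4.300e+00] 0.018 [-3.6  3.1  2.7]
[0.7909315  0.62247719 0.02007537]
```

View pics/w13z.png

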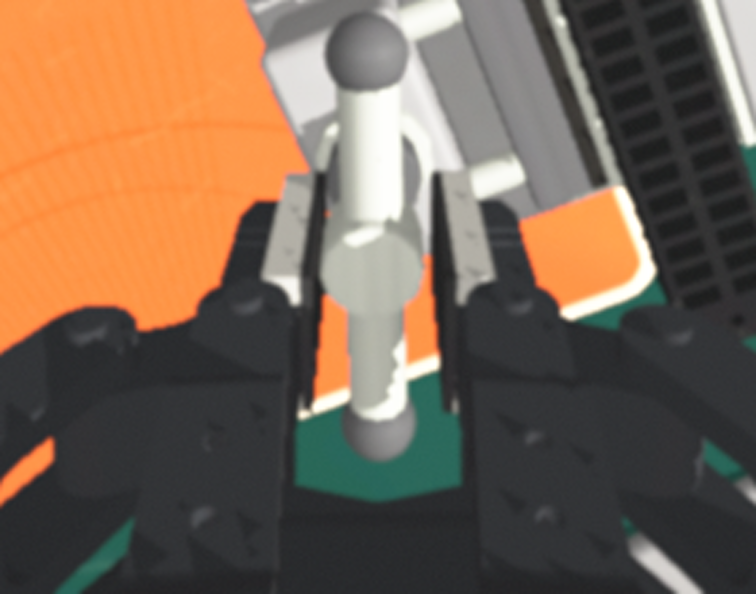

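Call:
jog_arm:
  plan:
    - [[0,-0.03,0,0,0,0.3],[0,0,0,0,0,0.5],[0,0,0,0,0,0.6],[0,0,0,0,0,0.6],[0,0,0,0,0,0.6],[0,0,0,0,0,0.4],[0,0,0,0,0,0]]
  grip: -0.55

```text
time_s: 15.2
position: [0.4611, -0.0497, 0.0755]
tool_rot: [[0.775, 0.632, -0.001], [0.632, -0.775, -0.002], [-0.002, 0.0, -1.0]]
ft_force: [-4.3, -0.2, 2.1]
grip_width: 0.0191
```

```bash
python3 shot.py w14; python3 -c "
from h import *
z=np.load('pics/w14.npz')['im']; save('w14z',cv2.resize(z[180:400,180:460],None,fx=2.7,fy=2.7,interpolation=cv2.INTER_CUBIC)); print(env.observe()['wrist_torque'])"
```

```text
15.2 [ 0.4611 -0.0497  0.0755] [-2.080e+01  2.440e+01  1.008e+02 -1.000e-01  5.490e+01  3.010e+01] 0.0191 [-4.3 -0.2  2.1]
[-0.0693846   0.7470539   0.07291775]
```

View pics/w14z.png

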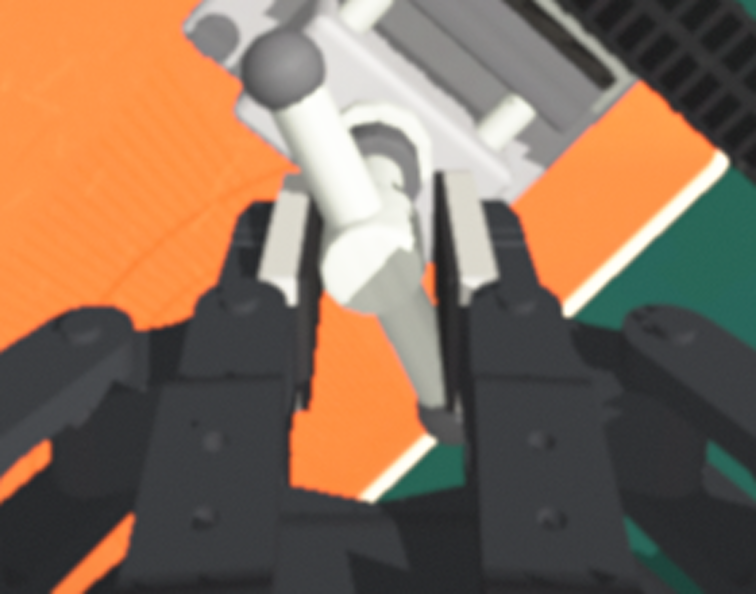

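Call:
jog_arm:
  plan:
    - [[0,-0.01,0,0,0,0.5],[0,0,0,0,0,0.6],[0,0,0,0,0,0.6],[0,0,0,0,0,0.6],[0,0,0,0,0,0.5],[0,0,0,0,0,0]]

```text
time_s: 15.85
position: [0.4608, -0.0492, 0.0752]
tool_rot: [[0.965, 0.261, -0.002], [0.261, -0.965, -0.001], [-0.002, 0.0, -1.0]]
ft_force: [-5.2, 0.3, 3.3]
grip_width: 0.0191
```

```bash
python3 shot.py w15; python3 -c "
from h import *
z=np.load('pics/w15.npz')['im']; save('w15z',cv2.resize(z[100:400,160:480],None,fx=2,fy=2,interpolation=cv2.INTER_CUBIC)); print(env.observe()['wrist_torque'])"
```

```text
15.85 [ 0.4608 -0.0492  0.0752] [-2.070e+01  2.440e+01  1.009e+02 -1.000e-01  5.480e+01  5.420e+01] 0.0191 [-5.2  0.3  3.3]
[0.13253989 0.74984621 0.11731717]
```

View pics/w15z.png

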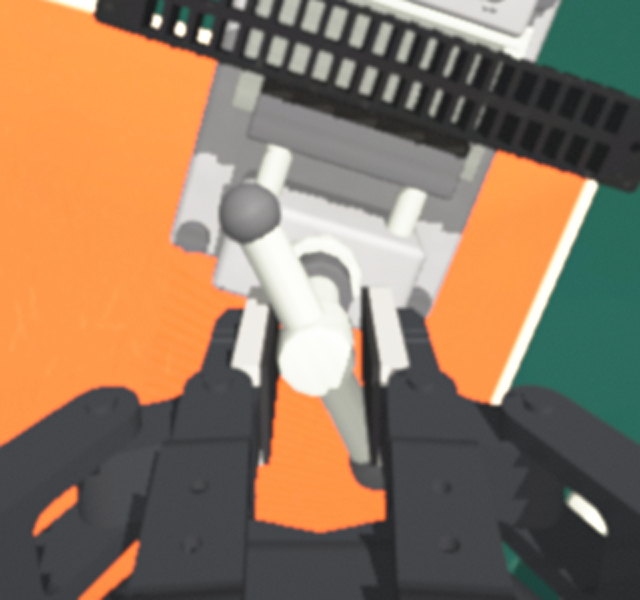

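```bash
cat > bar.py <<'E'
from ray import *; from geo import *; import sys
def theta(n,uv):
    z=np.load(f'pics/{n}.npz'); X=ray(z['K'],z['R'],z['t'],uv,.088)[0]
    Rv=Rn.from_euler('z',VISE['yaw']).as_matrix(); l=Rv.T@(X-np.array([*VISE['o'],0]))*1000+[61,0,0]
    return l.round(1), np.arctan2(l[0],l[1])
if __name__=='__main__':
    print(theta(sys.argv[1],[[float(sys.argv[2]),float(sys.argv[3])]])); s=env.observe(); print(s['wrist_torque'],np.degrees(np.arctan2(s['tool_rot'][1][0],s['tool_rot'][0][0])))
E
python3 bar.py w12 $(python3 -c "print(170+365/2.5,60+221/2.5)"); python3 bar.py w15 285 205
```

```text
(array([11.5, 33.5, 88. ]), np.float64(0.33119755457812744))
[0.13253989 0.74984621 0.11731717] 15.248045633133518
(array([24.9, 24.3, 88. ]), np.float64(0.7974839621005873))
[0.13253989 0.74984621 0.11731717] 15.248045633133518
```

Call:
jog_arm:
  plan:
    - [[0,0,0,0,0,0.5],[0,0,0,0,0,0.6],[0,0,0,0,0,0.6],[0,0,0,0,0,0.6],[0,0,0,0,0,0.6],[0,0,0,0,0,0.6],[0,0,0,0,0,0.4],[0,0,0,0,0,0]]

```text
time_s: 16.7
position: [0.4608, -0.0486, 0.0751]
tool_rot: [[0.949, -0.315, -0.002], [-0.315, -0.949, 0.0], [-0.002, 0.0, -1.0]]
ft_force: [-3.9, 3.6, 2.9]
grip_width: 0.0195
```

```bash
python3 shot.py w16; python3 -c "
from h import *
z=np.load('pics/w16.npz')['im']; save('w16z',cv2.resize(z[100:400,160:480],None,fx=2,fy=2,interpolation=cv2.INTER_CUBIC)); print(env.observe()['wrist_torque'])"
```

```text
16.7 [ 0.4608 -0.0486  0.0751] [-20.7  24.4 100.9  -0.   54.8  87.7] 0.0195 [-3.9  3.6  2.9]
[0.7487176  0.59659323 0.04290222]
```

View pics/w16z.png

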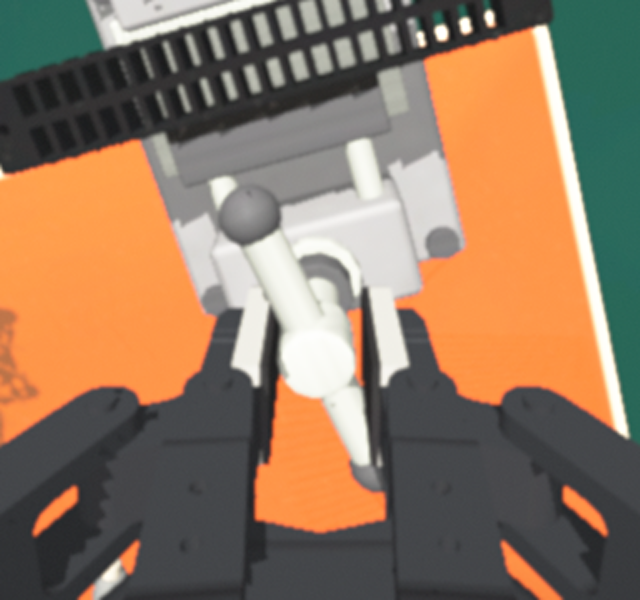

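```bash
python3 bar.py w16 285 206.5; python3 -c "
from vov import *
R=Rn.from_euler('z',VISE['yaw']).as_matrix(); c=np.array([*VISE['o'],0])+R@[-.0023,0,.032]
draw('w16','w16o',(100,40,480,320),2.1,vboxes(th=1.37)+[(box(R,c),(255,255,0))])
"
```

```text
(array([32.8,  6.4, 88. ]), np.float64(1.3781616459744348))
[0.7487176  0.59659323 0.04290222] -18.28177916758211
```

View pics/w16o.png

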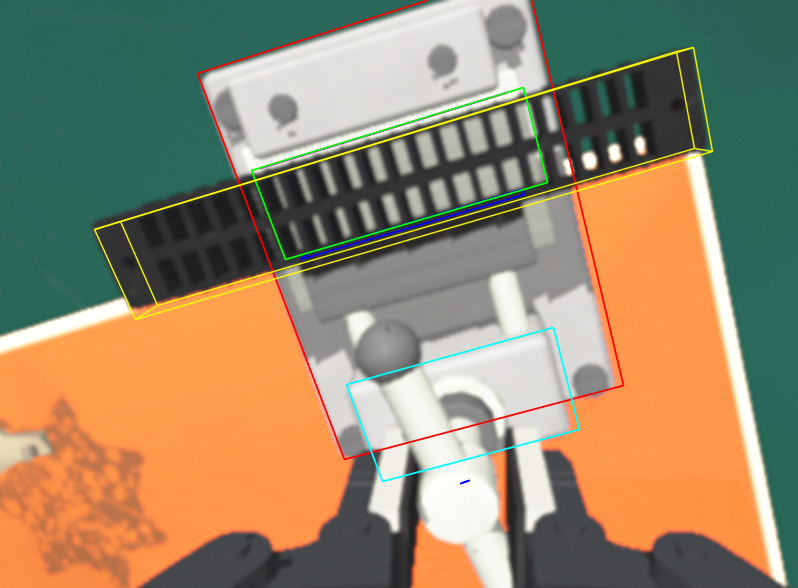

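Call:
jog_arm:
  plan:
    - [[0,0,0,0,0,0.3],[0,0,0,0,0,0.3]]

```text
time_s: 16.95
position: [0.4608, -0.0485, 0.0751]
tool_rot: [[0.917, -0.399, -0.002], [-0.399, -0.917, 0.0], [-0.002, 0.0, -1.0]]
ft_force: [-3.6, 4.2, 2.4]
grip_width: 0.0194
```

```bash
python3 -c "
from h import *
s=env.observe(); print(s['wrist_torque'],s['ft_force'],s['tool_rot'][1][0],s['joint_efforts'])"
```

```text
[0.83447775 0.63812459 0.18931167] [-3.6098879   4.23099728  2.38743886] -0.398925416706017 [ -2.29497112 -38.51334929 -17.90485024  -0.57441926  -1.3881813
  -0.47019515]
```

Call:
jog_arm:
  plan:
    - [[0,0,0,0,0,0.3],[0,0,0,0,0,0.3]]

```text
time_s: 17.15
position: [0.4607, -0.0484, 0.0751]
tool_rot: [[0.877, -0.48, -0.002], [-0.48, -0.877, 0.0], [-0.002, 0.001, -1.0]]
ft_force: [-5.0, 5.8, 2.6]
grip_width: 0.0192
```

```bash
python3 -c "
from h import *
s=env.observe(); print(s['wrist_torque'],s['ft_force'],s['tool_rot'][1][0],s['joint_efforts'])"; python3 shot.py w17;python3 -c "
from h import *
z=np.load('pics/w17.npz')['im']; save('w17z',cv2.resize(z[100:400,160:480],None,fx=2,fy=2,interpolation=cv2.INTER_CUBIC)); print(env.observe()['wrist_torque'])"
```

```text
[0.93205291 0.62949734 0.1736523 ] [-5.0002016   5.76955892  2.57753217] -0.47965245950893365 [ -2.57791601 -38.41009498 -17.95155287  -0.65147839  -1.43308159
  -0.40338102]
17.15 [ 0.4607 -0.0484  0.0751] [-20.7  24.4 100.9  -0.   54.8  98. ] 0.0192 [-5.   5.8  2.6]
[0.83070585 0.63592642 0.16485929]
```

View pics/w17z.png

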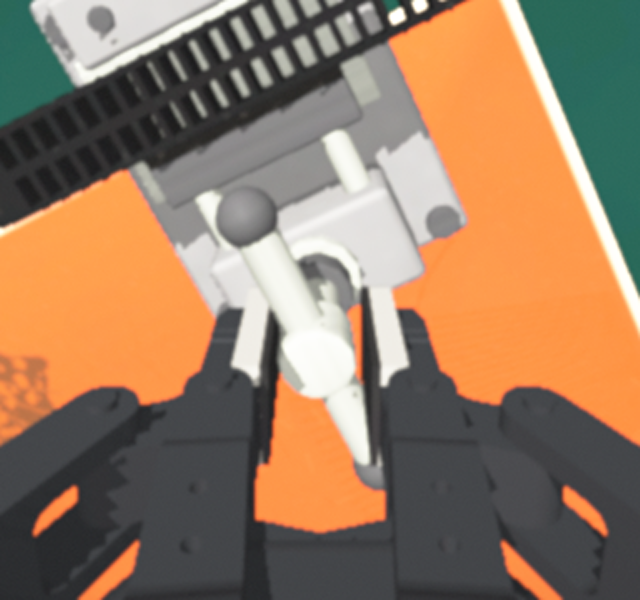

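```bash
python3 bar.py w17 283.5 207.5
```

```text
(array([32.9,  1.1, 88. ]), np.float64(1.5381284151897339))
[0.83070585 0.63592642 0.16485929] -28.800910807247075
```

Call:
jog_arm:
  plan:
    - [[0,0,0,0,0,0.3],[0,0,0,0,0,0.4]]

```text
time_s: 17.4
position: [0.4607, -0.0483, 0.0751]
tool_rot: [[0.822, -0.569, -0.002], [-0.569, -0.822, 0.001], [-0.002, 0.001, -1.0]]
ft_force: [-4.8, 6.9, 3.6]
grip_width: 0.0189
```

```bash
python3 shot.py w18;python3 -c "
from h import *
z=np.load('pics/w18.npz')['im']; save('w18z',cv2.resize(z[100:400,160:480],None,fx=2,fy=2,interpolation=cv2.INTER_CUBIC)); print(env.observe()['wrist_torque'])"
```

```text
17.4 [ 0.4607 -0.0483  0.0751] [-20.7  24.4 100.9  -0.   54.8 104. ] 0.0189 [-4.8  6.9  3.6]
[1.00200207 0.67400902 0.23441193]
```

View pics/w18z.png

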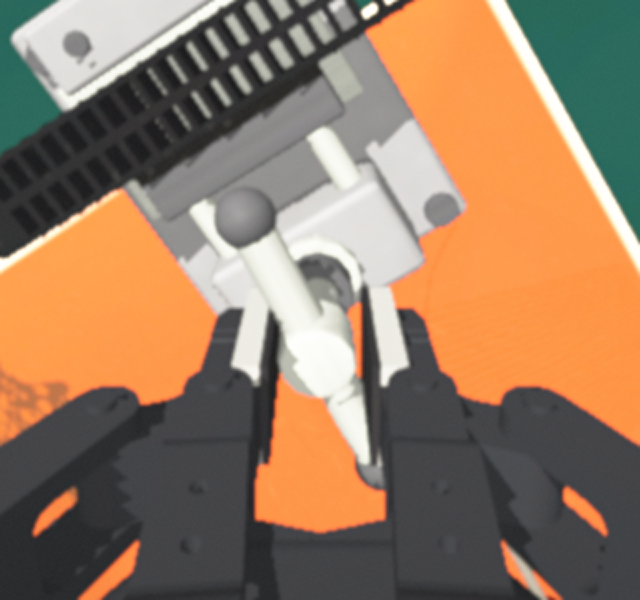

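Call:
jog_arm:
  plan:
    - [[0,0,0,0,0,-0.5],[0,0,0,0,0,0],[0,0,0,0,0,0]]
  grip: 0.0

```text
time_s: 17.75
position: [0.4618, -0.0495, 0.0752]
tool_rot: [[0.862, -0.507, 0.0], [-0.507, -0.862, -0.001], [0.001, 0.001, -1.0]]
ft_force: [0.2, -0.4, -0.2]
grip_width: 0.0428
```

Call:
jog_arm:
  plan:
    - [[0,0,-0.4,0,0,0],[0,0,-0.6,0,0,0],[0,0,-0.8,0,0,0],[0,0,-0.8,0,0,0],[0,0,-0.8,0,0,0],[0,0,-0.6,0,0,0],[0,0,0,0,0,0],[0,0,0,0,0,0]]

```text
time_s: 18.55
position: [0.4614, -0.0492, 0.2348]
tool_rot: [[0.862, -0.507, -0.001], [-0.507, -0.862, -0.001], [0.0, 0.001, -1.0]]
ft_force: [0.3, -1.9, -0.2]
grip_width: 0.0426
```

```bash
python3 shot.py w19;python3 shot.py s19 scene; python3 shot.py t19 top; python3 -c "
from vov import *
R=Rn.from_euler('z',VISE['yaw']).as_matrix(); c=np.array([*VISE['o'],0])+R@[0.2,0,32]/1000 if 0 else np.array([*VISE['o'],0])+R@np.array([.0002,0,.032])
draw('w19','w19o',(170,40,490,280),2.5,vboxes(th=1.64)+[(box(R,c),(255,255,0))])
z=np.load('pics/s19.npz')['im']; save('s19z',cv2.resize(z[130:290,280:480],None,fx=3.7,fy=3.7))
z=np.load('pics/t19.npz')['im']; save('t19z',cv2.resize(z[160:270,290:460],None,fx=4.5,fy=4.5))
"
```

```text
18.55 [ 0.4614 -0.0492  0.2348] [-20.7  13.   86.8  -0.1  80.2  99.7] 0.0426 [ 0.3 -1.9 -0.2]
18.6 [ 0.4611 -0.0491  0.2342] [-20.7  13.   86.8  -0.1  80.2  99.7] 0.0423 [ 0.4  0.6 -0.2]
18.65 [ 0.461  -0.0491  0.2339] [-20.7  13.1  86.8  -0.1  80.2  99.7] 0.0429 [-0.1 -0.5 -0.1]
```

View pics/w19o.png

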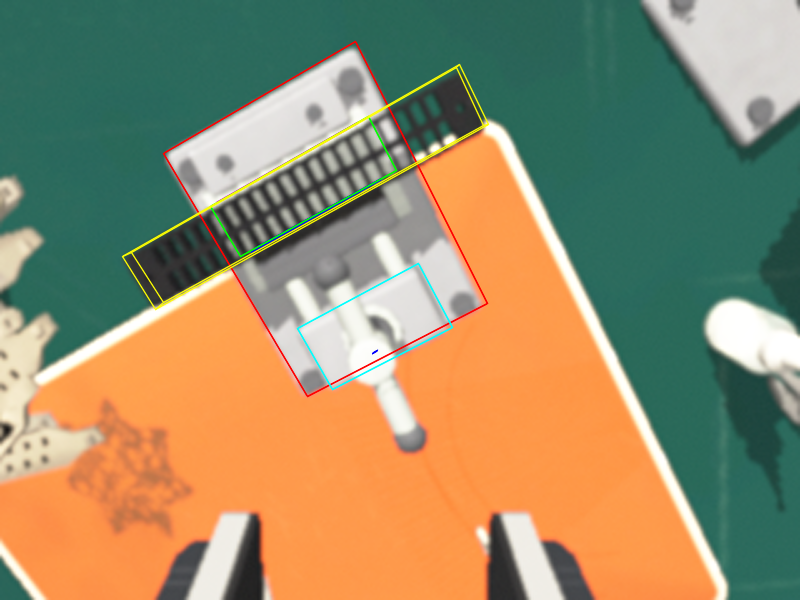

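View pics/s19z.png

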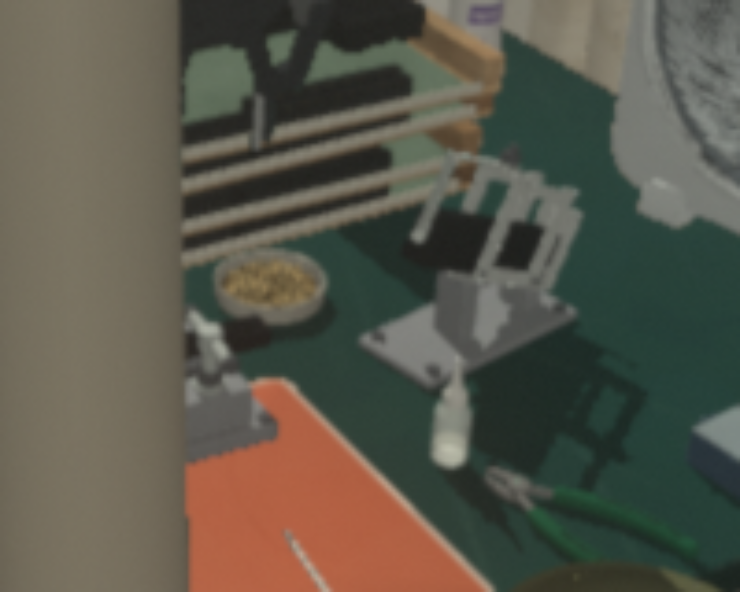

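```bash
python3 - <<'E'
from ray import *; from geo import *
def th(n,a,b):
    z=np.load(f'pics/{n}.npz'); X=ray(z['K'],z['R'],z['t'],[a,b],.088); d=X[0]-X[1]; l=Rn.from_euler('z',VISE['yaw']).as_matrix().T@d; print(n,np.arctan2(l[0],l[1]),np.linalg.norm(d))
th('w19',[302.4,148.4],[333.6,215.2]); th('w12',[170+365/2.5,60+221/2.5],[170+372/2.5,60+428/2.5])
z=np.load('pics/w19.npz'); p=np.array([[123,257],[160,306],[459,66],[487,123]])/2.5+[170,40]; X=ray(z['K'],z['R'],z['t'],p,.0455)
l=(X-np.array([*VISE['o'],0]))@Rn.from_euler('z',VISE['yaw']).as_matrix()*1000; print(l.round(1))
E
```

```text
w19 1.6413445926771733 0.06908443523957178
w12 0.3680288508277988 0.06965322323786827
[[ 11.8  75.7  45.5]
 [-12.2  73.5  45.5]
 [ 11.8 -75.6  45.5]
 [-11.6 -76.   45.5]]
```

View pics/t19z.png

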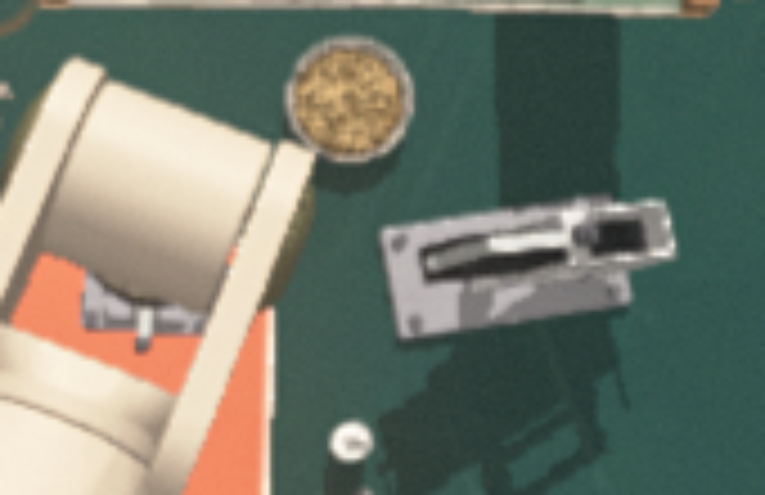

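```bash
python3 -c "
from rig import close_job; print(close_job())"
```

```text
the job is handed in; nothing more can be done
None
```

I drew the lowest comb out under the strap and laid it flat on the vise bed between the jaws, right side up. After letting go of it I turned the T-handle clockwise until it clamped. I then released the handle and handed the job in at 18.7 s of the 54 s allowed.

Last checks:
- **Comb in the vise:** in the final wrist picture its ends lie at about +75 and -76 mm along the jaws, so it is centred to about 1 mm. It is square to the jaws and against the fixed jaw.
- **Handle:** it went from about 0.37 to 1.64 rad. The turning torque rose from about 0.12 to 0.23 N m, which fits roughly 25 N of clamping by the stated jaw stiffness. I did not measure the clamping force directly.
- **Magazine:** the scene and top views show the remaining stack still in place. I did not count those three combs one by one.
- **Bystanders:** the tin and dropper bottle stand where they were. I did not look closely at the adhesive bottle or the harmonica in the last pictures, but no move targeted them. While lowering the comb, the wrist camera came very close to the knitted gloves on the desk, with no contact force to speak of.

No check failed or disagreed.

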